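Pack the drain-pipe repair caddy

TASK

Pack the caddy for a furnace drain repair: put the white elbow in the blue bin, the white tee in the yellow bin, the white straight coupling (the open tube) in the red bin and the white end cap in the green bin, each resting on the bin's floor the same way up as it stands or lies now. The grey elbow and the copper coupling belong to other jobs: leave them where they are.

Things in the scene. Friction and masses are not known exactly. Their poses are not given: they have to be found in the camera images.
- elbow: White plastic pipe elbow lying flat, 32 mm high: two round sockets at right angles, 32 mm across, axes 16 mm up. Footprint 56 x 56 mm, origin at its middle on the underside. The socket axes meet at x = y = -12 mm; one socket points along +x (axis at y = -12), one along +y (axis at x = -12), both ending at +28 mm. The part to grip across is from +4 to +28 mm. About 45 g.
- tee: White plastic pipe tee lying flat, 32 mm high: three round sockets 32 mm across, axes 16 mm up. Footprint 56 (x) by 80 mm (y), origin at its middle on the underside. The run lies along y with its axis at x = -12 mm, from y = -40 to +40; the branch points along +x, axis at y = 0, ending at x = +28 mm; its part to grip across is from x = +4 to +28 mm. About 60 g.
- coupling: White plastic straight coupling: a plain tube open at both ends, standing on end, 32 mm outside diameter, 25 mm bore, 44 mm high. Origin at the centre of its underside, z along the tube, up. About 30 g.
- end_cap: White plastic end cap: closed, standing with its domed end up, 32 mm diameter, straight sides up to 27 mm, 38 mm high at the dome. Origin at the centre of its underside, z up. About 35 g.
- grey_elbow: Look-alike, to be left alone: dark grey plastic pipe elbow lying flat, 32 mm high: two round sockets at right angles, 32 mm across, axes 16 mm up. Footprint 56 x 56 mm, origin at its middle on the underside. The socket axes meet at x = y = -12 mm; one socket points along +x (axis at y = -12), one along +y (axis at x = -12), both ending at +28 mm. The part to grip across is from +4 to +28 mm.
- copper_coupling: Look-alike, to be left alone: copper-coloured tube open at both ends, standing on end, 32 mm outside diameter, 44 mm high. Origin at the centre of its underside, z up.
- blue_bin: Open-topped blue plastic bin, one of four standing two by two in a square steel caddy (226 x 226 x 24 mm); all fixed. Outside 108 x 108 mm, 30 mm high, walls and floor 3 mm (inside 102 x 102 mm, 27 mm deep). Origin at the centre of its underside, 3 mm above the bench (inner floor 6 mm, rim 33 mm above the bench); x and y parallel to its walls, z up.
- yellow_bin: Open-topped yellow plastic bin, one of four standing two by two in a square steel caddy (226 x 226 x 24 mm); all fixed. Outside 108 x 108 mm, 30 mm high, walls and floor 3 mm (inside 102 x 102 mm, 27 mm deep). Origin at the centre of its underside, 3 mm above the bench (inner floor 6 mm, rim 33 mm above the bench); x and y parallel to its walls, z up.
- red_bin: Open-topped red plastic bin, one of four standing two by two in a square steel caddy (226 x 226 x 24 mm); all fixed. Outside 108 x 108 mm, 30 mm high, walls and floor 3 mm (inside 102 x 102 mm, 27 mm deep). Origin at the centre of its underside, 3 mm above the bench (inner floor 6 mm, rim 33 mm above the bench); x and y parallel to its walls, z up.
- green_bin: Open-topped green plastic bin, one of four standing two by two in a square steel caddy (226 x 226 x 24 mm); all fixed. Outside 108 x 108 mm, 30 mm high, walls and floor 3 mm (inside 102 x 102 mm, 27 mm deep). Origin at the centre of its underside, 3 mm above the bench (inner floor 6 mm, rim 33 mm above the bench); x and y parallel to its walls, z up.
Things that resemble listed ones, but are neither listed nor needed, are in the scene too. Leave any pink look-alike of the end_cap alone. Leave any pink look-alike of the tee alone.

How it is judged:
By the outcome, as a careful person would: the job done as asked, in the order asked, and still so for the second after the job is handed in, with the robot touching nothing.
It also fails if it takes over 112 s, if anything falls off the work surface, if the arm or the gripper's body presses on something with over 40 N, if the wrist force passes 120 N, or if a joint passes its speed limit or range.

ROBOT

A 6-joint arm with a two-finger parallel gripper is mounted at the origin on the work surface. World frame = base frame: x ahead of the robot, y to its left, z up, the work surface at z = 0. Lengths are in m, angles in rad, forces in N, time in s.
With the tool pointing down it reaches from about 0.3 to 0.775 m from the base axis. Payload 14.6 kg.
Tool frame: the origin (TCP) lies at the very end of the fingers, on their centre line; the grasp point (between the pads) lies 19 mm behind it; z points along the fingers, y is the direction in which the jaws open and shut (so a half turn about z gives the same grasp; the last joint's range is limited). The gripper opens to 94 mm and grips with 3 to 60 N. Pads are 16 mm wide; open, the fingers measure 119 mm over their backs; the gripper's body (75 mm by 177 mm) begins 78 mm behind the grasp point.
Start: joints at [1.264, 0.3, 1.521, -0, 1.321, -0.067], TCP at [0.131, 0.534, 0.205] pointing down, gripper open.
Joint ranges: [-3.03, 3.03], [-0.79, 2.21], [0.23, 2.52], [-1.04, 4.18], [0, 3.07], [-2.55, 2.55]. Speed limits (rad/s): [2.22, 2.22, 2.57, 3.14, 3.14, 3.14].

INTERFACE

Orientations are given as [roll, pitch, yaw] about the fixed x, y, z axes, in that order (R = Rz(yaw) Ry(pitch) Rx(roll)).
In Python, from station import ctrl, vision, ticket gives the robot as it stands.
- The arm moves only by the tool step_arm, never from a script. Its argument "steps" is a list of rows, each an object of numbers: "x", "y", "z": the shift along the tool's x, y, z in m; "ax", "ay", "az": the turn, a rotation vector about the tool's x, y, z in degrees; "claw": the finger opening in m, from 0 to 0.094. A call has 1 to 5 rows; each row shifts and turns the pose as measured when the row begins, along the tool's axes as they then stand; what a row does not reach is not made up. A row lasts 1/12 s, in which the tool goes at most 41.7 mm and 7.16 degrees, less where a joint would pass 70% of its speed; a pose out of reach is approached as far as the arm can. A call with a gripper value outside its range is refused whole. The fingers move at their own pace and stop on an object; "grip_force" is the grip in N (left out, the last holds). Time passes only in rows, so rows that do not move let the fingers close. It gives the time, the measured TCP pose, the force and the opening at its end, in the units of the state.
- ctrl.get_obs(): the state, without advancing time (a new reading comes with each control period).
- vision.camera(name): name is "side" or "top"; returns (picture, depth): 400x640x3 uint8, red, green, blue; 400x640 float32, m along the optical axis (not along the pixel's ray), 0 where there is no reading.
- vision.camera_params(name): a dict with "fov_y" (degrees; the focal length in pixels is half the picture's height over the tangent of half this angle, whatever the lens; pixels are square), "cx", "cy" (the principal point, pixels), "k1" (the pictures are not rectified: a ray, as slopes to the right and down, at radius r is drawn at 1 + k1 r^2 times it, then the intrinsics apply), "origin" and "attitude" of the camera in the world. Camera axes: x right, y up, looking along -z (the intrinsics and any distortion apply to the point x, -y, -z); pixel columns grow to the right and rows downward; lengths in m; the calibration is good to about 2 mm. A picture is of the moment at which its call begins. camera_params takes no time and is no camera call.
- ticket.hand_in(): hands the job in, once; it reports no verdict.
The state is a dict: "time_s": time; "qpos": joint angles; "joint_vel": joint speeds; "tau": joint torques, N m; "ee_pos": TCP position; "eef_rot": TCP orientation; "force": force on the tool from outside, world axes, zero at the start; "moment": the same for the moment, N m; "grip_width": finger opening in m.
Only numpy, scipy, OpenCV 4.12 (cv2) and the standard library are available. Lean on these libraries where they do the work, as an engineer would, in place of code of your own. Each camera call takes 0.05 s, during which the arm holds its last target.

## Working session

There is one attempt and no reset: what is moved stays moved. The work goes in short steps, Python scripts to look and compute and a tool call to move; the robot and the scene stay as the last step left them, time stands still between calls to the robot, and variables do not carry over. Pictures are saved under pics/ and viewed, and the job is handed in when it is done.

Besides the shell and the picture viewer there is one more tool, called after "Emit:" in YAML: its name, and indented under it one key for each argument. step_arm: Moves the arm, as the interface text tells. Its arguments: {"type":"object","properties":{"steps":{"type":"array"},"grip_force":{"type":"number"}},"required":["steps"]}

```bash
mkdir -p pics; ls; python3 - <<'E'
from station import ctrl, vision, ticket
import cv2,numpy as np
print(ctrl.get_obs())
for n in ("top","side"):
    p,d=vision.camera(n); print(n,vision.camera_params(n))
    cv2.imwrite(f"pics/{n}0.png",p[:,:,::-1]); np.savez(f"{n}0.npz",p=p,d=d)
E
```

```text
pics
{'time_s': 0.0, 'qpos': array([ 1.26437320e+00,  3.00467091e-01,  1.52158821e+00, -1.50382341e-05,
        1.32069904e+00, -6.65848105e-02]), 'joint_vel': array([-0.00117151, -0.00026072, -0.00156809, -0.00041894,  0.00083114,
        0.0005735 ]), 'tau': array([ 2.36655571e-03, -5.31807518e+01, -3.52739561e+01,  7.09346076e-02,
        2.43303092e-02, -9.79320271e-05]), 'ee_pos': array([0.13056819, 0.53400309, 0.20488552]), 'eef_rot': array([-3.14043257e+00, -6.27597954e-05,  2.90175804e+00]), 'force': array([-0.31960473, -0.25597809, -0.45095968]), 'moment': array([-0.0132285 , -0.0218017 ,  0.01366498]), 'grip_width': 0.09403331475871103}
top {'fov_y': 46.96235306186446, 'cx': 315.7383072343343, 'cy': 203.00808296762258, 'k1': 0.003416626123289731, 'origin': array([ 0.48660642, -0.02270698,  1.08766659]), 'attitude': array([ 0.02886062, -0.03513386, -1.56952353])}
side {'fov_y': 47.566434433579715, 'cx': 327.2618530050279, 'cy': 200.11279289143062, 'k1': -0.07561522718636138, 'origin': array([ 1.0863709 , -0.64262009,  0.62904657]), 'attitude': array([0.96533512, 0.00804002, 0.73704661])}
```

View pics/top0.png

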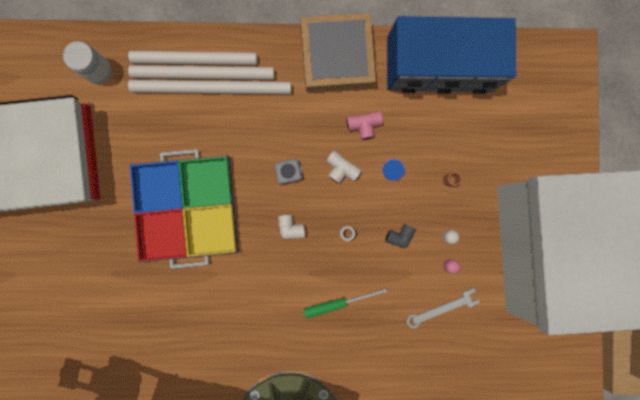

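View pics/side0.png

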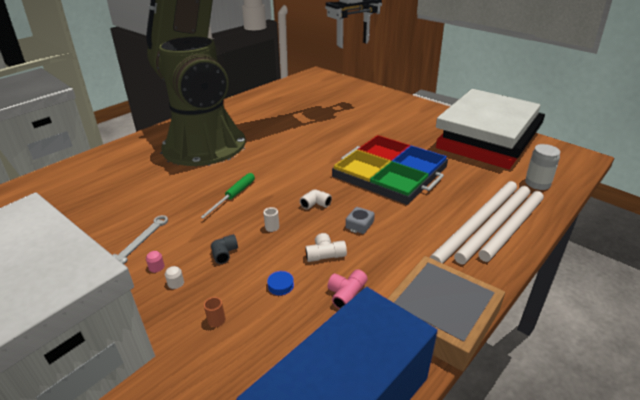

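The things that could be confused, with their pixels in the top picture:
- **Elbows:** white (291,228), dark grey (400,237).
- **Tees:** white (343,167), pink (366,124).
- **Tubes:** white (348,233), copper (453,180).
- **Caps:** white (452,237), pink (452,267). A blue disc sits at (393,170).

I choose the four white ones and will check them in a crop.

```bash
cat > h.py <<'E'
import numpy as np,cv2
from scipy.spatial.transform import Rotation as R
from station import ctrl, vision, ticket
def rays(n,px):
    c=vision.camera_params(n); f=200/np.tan(np.radians(c['fov_y']/2))
    K=np.array([[f,0,c['cx']],[0,f,c['cy']],[0,0,1]])
    u=cv2.undistortPoints(np.float64(px).reshape(-1,1,2),K,np.array([c['k1'],0,0,0.])).reshape(-1,2)
    d=np.c_[u[:,0],-u[:,1],-np.ones(len(u))]
    return c['origin'],R.from_euler('xyz',c['attitude']).apply(d)
def plane(n,px,z):
    o,d=rays(n,px); return o+d*((z-o[2])/d[:,2])[:,None]
def proj(n,P):
    c=vision.camera_params(n); f=200/np.tan(np.radians(c['fov_y']/2))
    q=R.from_euler('xyz',c['attitude']).inv().apply(np.atleast_2d(P)-c['origin'])
    s=np.c_[q[:,0]/-q[:,2],q[:,1]/q[:,2]]; r=(s**2).sum(1,keepdims=True)
    s=s*(1+c['k1']*r); return s*f+[c['cx'],c['cy']]
def cloud(n,d):
    v,u=np.nonzero(d>0); o,r=rays(n,np.c_[u,v]); return np.c_[u,v],o+r*d[v,u][:,None]
E
python3 - <<'E'
from h import *
p=np.load('top0.npz')['p'];d=np.load('top0.npz')['d']
c=p[100:285,120:480]
cv2.imwrite('pics/crop0.png',cv2.resize(c[:, 150:],None,fx=3.7,fy=3,interpolation=cv2.INTER_CUBIC)[:,:,::-1])
hsv=cv2.cvtColor(p,cv2.COLOR_RGB2HSV)
m=((hsv[:,:,1]<70)&(hsv[:,:,2]>110)).astype(np.uint8)
n,l,st,ce=cv2.connectedComponentsWithStats(m)
for i in range(1,n):
    if 40<st[i,4]<1500 and 260<ce[i,0]<480 and 130<ce[i,1]<280: print(st[i],ce[i])
uv,P=cloud('top',d)
k=(uv[:,0]>260)&(uv[:,0]<470)&(uv[:,1]>190)&(uv[:,1]<215); print('bench z',np.median(P[k,2]))
for nm,a,b in [('b',100,0),('r',0,0)]:
    pass
H,S,V=hsv[:,:,0],hsv[:,:,1],hsv[:,:,2]
for nm,lo,hi in [('blue',105,125),('yellow',22,32),('red',170,180),('green',50,80)]:
    mm=((H>=lo)&(H<=hi)&(S>130)&(V>60)).astype(np.uint8); mm[:, :120]=0; mm[:,245:]=0;mm[:140]=0;mm[270:]=0
    q=np.argwhere(mm)[:,::-1]; r=cv2.minAreaRect(q.astype(np.float32)); print(nm,len(q),r, plane('top',[r[0]],.02))
E
```

```text
[327 151  34  32 611] [341.66448445 167.73486088]
[275 159  25  25 283] [286.4204947 170.6254417]
[278 215  27  24 460] [289.98478261 227.85869565]
[339 226  16  15 130] [346.90769231 232.79230769]
[443 230  16  14 178] [450.46629213 236.61797753]
bench z -5.509986122920196e-05
blue 2189 ((155.56558227539062, 186.22132873535156), (46.53537368774414, 47.25965118408203), 84.80557250976562) [[0.55519358 0.30765635 0.02      ]]
yellow 2360 ((209.16856384277344, 229.76966857910156), (48.210426330566406, 49.2059211730957), 84.5596694946289) [[0.45539837 0.18482583 0.02      ]]
red 98 ((160.3729705810547, 234.1024932861328), (46.62590789794922, 45.6300163269043), 84.80557250976562) [[0.44547878 0.29555528 0.02      ]]
green 2153 ((204.4934539794922, 181.67449951171875), (45.35060119628906, 48.42594909667969), 85.03025817871094) [[0.56609259 0.19639117 0.02      ]]
```

View pics/crop0.png

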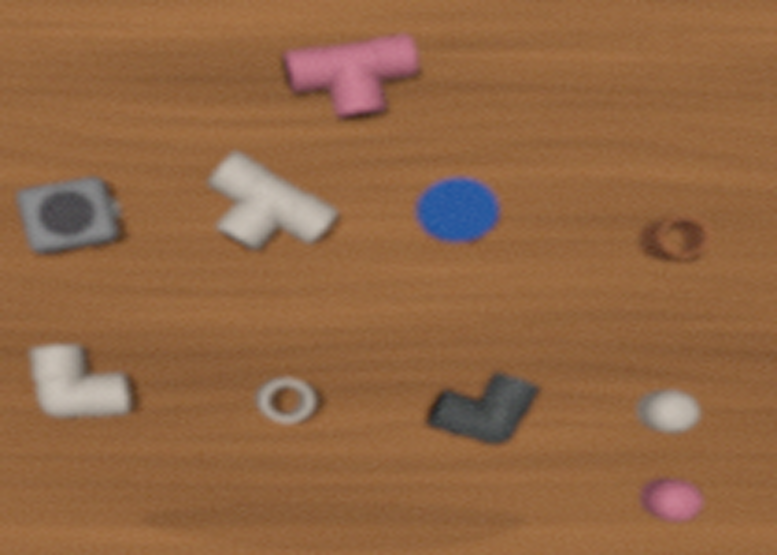

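The crop confirms the white elbow, tee, tube and cap. Next I measure their poses.

```bash
python3 - <<'E'
from h import *
p=np.load('top0.npz')['p'];d=np.load('top0.npz')['d']
hsv=cv2.cvtColor(p,cv2.COLOR_RGB2HSV)
m=((hsv[:,:,1]<80)&(hsv[:,:,2]>90)).astype(np.uint8)
n,l,st,ce=cv2.connectedComponentsWithStats(m)
def comp(u,v):
    b=min((i for i in range(1,n) if st[i,4]>40),key=lambda i:np.hypot(*(ce[i]-[u,v]))); return np.argwhere(l==b)[:,::-1]
for nm,uv in [('elbow',(290,228)),('tee',(342,168))]:
    X=plane('top',comp(*uv),.016)[:,:2]; c=X.mean(0); w,V=np.linalg.eigh(np.cov((X-c).T))
    ang=np.degrees(np.arctan2(V[1],V[0])); print(nm,'centroid',c,'eig',np.sqrt(w),'angles',ang, 'area mm2',len(X))
for nm,uv,z in [('coup',(347,233),.044),('cap',(450,237),.027)]:
    q=comp(*uv); (cc,r)=cv2.minEnclosingCircle(q.astype(np.float32)); print(nm,cc,r,plane('top',[cc],z))
# depth check
uv,P=cloud('top',d)
for nm,b in [('elbow',(276,213,307,242)),('tee',(325,149,363,185)),('coup',(336,222,359,245)),('cap',(440,227,462,247))]:
    k=(uv[:,0]>b[0])&(uv[:,0]<b[2])&(uv[:,1]>b[1])&(uv[:,1]<b[3])&(P[:,2]>.02)
    X=P[k]; print(nm,len(X),'zmax',X[:,2].max(),'mean',X.mean(0)[:2],'mid',(X.max(0)+X.min(0))[:2]/2,'ext',np.ptp(X,axis=0)[:2])
print('tool', ctrl.get_obs()['ee_pos'])
ps=np.load('side0.npz')['p']
print(proj('side',[[.4537,.0,.044]]))
E
```

```text
elbow centroid [ 0.45996962 -0.00074944] eig [0.01217979 0.01841844] angles [142.42220476  52.42220476] area mm2 480
tee centroid [ 0.60033188 -0.12073257] eig [0.0146779  0.02164569] angles [144.17764375  54.17764375] area mm2 629
coup (346.983154296875, 232.5898895263672) 8.14001750946045 [[ 0.44977156 -0.13042048  0.044     ]]
cap (450.0, 237.5) 8.381627082824707 [[ 0.43780205 -0.37231459  0.027     ]]
elbow 434 zmax 0.03640725346376361 mean [ 4.59041107e-01 -6.26285614e-05] mid [ 0.46302158 -0.00187722] ext [0.05310412 0.05783216]
tee 580 zmax 0.035901627765169586 mean [ 0.59837327 -0.11902457] mid [ 0.60127102 -0.12342151] ext [0.07425537 0.07931085]
coup 79 zmax 0.047661381953306714 mean [ 0.44778484 -0.13022452] mid [ 0.44763843 -0.12968574] ext [0.02962854 0.02954382]
cap 156 zmax 0.041895889194321745 mean [ 0.43877172 -0.37312096] mid [ 0.43778513 -0.37559015] ext [0.03034051 0.03105281]
tool [0.13056798 0.53404128 0.2049638 ]
[[313.8042279  186.78238722]]
```

```bash
cat >> h.py <<'E'
def plan(target,jaw,n=None,r=3):
    """rows from present pose to target (x,y,z) with jaw direction deg (mod 180)"""
    o=ctrl.get_obs(); p=o['ee_pos']; yaw=np.degrees(o['eef_rot'][2]); t=np.array(target,float)
    dj=(jaw-(yaw-90)+90)%180-90; d=t-p
    if n is None: n=max(1,int(np.ceil(max(np.linalg.norm(d)/.039,abs(dj)/6.8))))
    print('pose',p.round(4),'yaw',yaw.round(2),'rp',np.degrees(o['eef_rot'][:2]).round(2),'dj',round(dj,1),'t',round(o['time_s'],2),'w',round(o['grip_width'],4),'n',n)
    for i in range(n):
        y=np.radians(yaw+dj*i/n); s=d/n
        print({'x':round(s[0]*np.cos(y)+s[1]*np.sin(y),r),'y':round(s[0]*np.sin(y)-s[1]*np.cos(y),r),'z':round(-s[2],r),'az':round(-dj/n,1)})
E
python3 - <<'E'
from h import *
d=np.load('top0.npz')['d'];uv,P=cloud('top',d)
k=(uv[:,0]>125)&(uv[:,0]<242)&(uv[:,1]>150)&(uv[:,1]<272)&(P[:,2]>.027)&(P[:,2]<.045)
r=cv2.minAreaRect(P[k,:2].astype(np.float32)); print('rim rect',r,k.sum())
ds=np.load('side0.npz')['d'];us,Ps=cloud('side',ds)
for nm,Q in (('top',P),('side',Ps)):
    k=(Q[:,1]<-.40)&(Q[:,0]>.2)&(Q[:,0]<.7)&(Q[:,2]>.05)&(Q[:,1]>-.75); print(nm,'box',k.sum(),Q[k].min(0),Q[k].max(0))
    for z in (.06,.12,.2,.25):
        kk=k&(abs(Q[:,2]-z)<.02); 
        if kk.sum(): print(z,np.percentile(Q[kk],[1,99],axis=0)[:, :2])
k=(uv[:,0]>270)&(uv[:,0]<305)&(uv[:,1]>155)&(uv[:,1]<188); print('greybox z',P[k,2].max())
plan((.4784,.0101,.1),97.4)
E
```

```text
rim rect ((0.5047811269760132, 0.24374687671661377), (0.22705334424972534, 0.22493472695350647), 5.67849063873291) 1366
top box 20039 [ 0.25466954 -0.69752278  0.05004275] [ 0.57959037 -0.48698674  0.2060135 ]
0.06 [[ 0.26412106 -0.51284058]
 [ 0.55884058 -0.4944613 ]]
0.12 [[ 0.26465646 -0.51270569]
 [ 0.55924968 -0.49441102]]
0.2 [[ 0.26376166 -0.69058671]
 [ 0.57102414 -0.49174325]]
side box 21854 [ 0.25945732 -0.70159161  0.05000224] [ 0.58126012 -0.4919944   0.20286411]
0.06 [[ 0.56164938 -0.6604372 ]
 [ 0.57418863 -0.49999856]]
0.12 [[ 0.56169194 -0.69613408]
 [ 0.5753102  -0.50097703]]
0.2 [[ 0.27274493 -0.66343362]
 [ 0.57874017 -0.49865494]]
greybox z 0.035844836619091325
pose [0.1306 0.534  0.205 ] yaw 166.26 rp [-179.94   -0.  ] dj 21.1 t 0.1 w 0.0944 n 17
{'x': np.float64(-0.027), 'y': np.float64(-0.025), 'z': np.float64(0.006), 'az': np.float64(-1.2)}
{'x': np.float64(-0.027), 'y': np.float64(-0.026), 'z': np.float64(0.006), 'az': np.float64(-1.2)}
{'x': np.float64(-0.026), 'y': np.float64(-0.026), 'z': np.float64(0.006), 'az': np.float64(-1.2)}
{'x': np.float64(-0.026),
[... 656 characters left out ...]
t64(-1.2)}
{'x': np.float64(-0.021), 'y': np.float64(-0.03), 'z': np.float64(0.006), 'az': np.float64(-1.2)}
{'x': np.float64(-0.02), 'y': np.float64(-0.031), 'z': np.float64(0.006), 'az': np.float64(-1.2)}
{'x': np.float64(-0.02), 'y': np.float64(-0.031), 'z': np.float64(0.006), 'az': np.float64(-1.2)}
{'x': np.float64(-0.019), 'y': np.float64(-0.032), 'z': np.float64(0.006), 'az': np.float64(-1.2)}
{'x': np.float64(-0.018), 'y': np.float64(-0.032), 'z': np.float64(0.006), 'az': np.float64(-1.2)}
{'x': np.float64(-0.018), 'y': np.float64(-0.032), 'z': np.float64(0.006), 'az': np.float64(-1.2)}
{'x': np.float64(-0.017), 'y': np.float64(-0.033), 'z': np.float64(0.006), 'az': np.float64(-1.2)}
```

Emit:
step_arm:
  steps:
    - {"x": -0.027,"y": -0.025,"z": 0.006,"az": -1.2}
    - {"x": -0.027,"y": -0.026,"z": 0.006,"az": -1.2}
    - {"x": -0.026,"y": -0.026,"z": 0.006,"az": -1.2}
    - {"x": -0.026,"y": -0.027,"z": 0.006,"az": -1.2}
    - {"x": -0.025,"y": -0.027,"z": 0.006,"az": -1.2}

```text
validation failed for argument at $.st...
```

Emit:
step_arm:
  steps:
    - {"x": -0.024,"y": -0.028,"z": 0.006,"az": -1.2}
    - {"x": -0.024,"y": -0.028,"z": 0.006,"az": -1.2}
    - {"x": -0.023,"y": -0.029,"z": 0.006,"az": -1.2}
    - {"x": -0.022,"y": -0.029,"z": 0.006,"az": -1.2}
    - {"x": -0.022,"y": -0.03,"z": 0.006,"az": -1.2}

```text
validation failed for argument at $.st...
```

Emit:
step_arm:
  steps:
    - {"x": -0.021,"y": -0.03,"z": 0.006,"az": -1.2}
    - {"x": -0.02,"y": -0.031,"z": 0.006,"az": -1.2}
    - {"x": -0.02,"y": -0.031,"z": 0.006,"az": -1.2}
    - {"x": -0.019,"y": -0.032,"z": 0.006,"az": -1.2}
    - {"x": -0.018,"y": -0.032,"z": 0.006,"az": -1.2}

```text
validation failed for argument at $.st...
```

```bash
sed -i "s/print({'x':round(\(.*\)})$/print('{\"x\":%g,\"y\":%g,\"z\":%g,\"az\":%g}'%(round(s[0]*np.cos(y)+s[1]*np.sin(y),r),round(s[0]*np.sin(y)-s[1]*np.cos(y),r),round(-s[2],r),round(-dj\/n,1)))/" h.py; python3 -c "
from h import *
plan((.4794,.0102,.1),97.4)"
```

```text
pose [0.1306 0.534  0.205 ] yaw 166.26 rp [-179.94   -0.  ] dj 21.1 t 0.1 w 0.0944 n 17
{"x":-0.027,"y":-0.025,"z":0.006,"az":-1.2}
{"x":-0.027,"y":-0.026,"z":0.006,"az":-1.2}
{"x":-0.026,"y":-0.026,"z":0.006,"az":-1.2}
{"x":-0.026,"y":-0.027,"z":0.006,"az":-1.2}
{"x":-0.025,"y":-0.027,"z":0.006,"az":-1.2}
{"x":-0.024,"y":-0.028,"z":0.006,"az":-1.2}
{"x":-0.024,"y":-0.028,"z":0.006,"az":-1.2}
{"x":-0.023,"y":-0.029,"z":0.006,"az":-1.2}
{"x":-0.023,"y":-0.029,"z":0.006,"az":-1.2}
{"x":-0.022,"y":-0.03,"z":0.006,"az":-1.2}
{"x":-0.021,"y":-0.03,"z":0.006,"az":-1.2}
{"x":-0.021,"y":-0.031,"z":0.006,"az":-1.2}
{"x":-0.02,"y":-0.031,"z":0.006,"az":-1.2}
{"x":-0.019,"y":-0.032,"z":0.006,"az":-1.2}
{"x":-0.019,"y":-0.032,"z":0.006,"az":-1.2}
{"x":-0.018,"y":-0.032,"z":0.006,"az":-1.2}
{"x":-0.017,"y":-0.033,"z":0.006,"az":-1.2}
```

Validation failed. Perhaps every key is required, so I'll try one full row.

Emit:
step_arm:
  steps:
    - {"x": -0.027,"y": -0.025,"z": 0.006,"ax": 0,"ay": 0,"az": -1.2,"claw": 0.094}

```text
time_s: 0.18
ee_pos: [0.1493, 0.5056, 0.1991]
eef_rot: [3.141, -0.001, 2.925]
force: [0.7, -0.1, -0.1]
grip_width: 0.0938
```

Emit:
step_arm:
  steps:
    - {"x": -0.027,"y": -0.026,"z": 0.006,"ax": 0,"ay": 0,"az": -1.2,"claw": 0.094}
    - {"x": -0.026,"y": -0.026,"z": 0.006,"ax": 0,"ay": 0,"az": -1.2,"claw": 0.094}
    - {"x": -0.026,"y": -0.027,"z": 0.006,"ax": 0,"ay": 0,"az": -1.2,"claw": 0.094}
    - {"x": -0.025,"y": -0.027,"z": 0.006,"ax": 0,"ay": 0,"az": -1.2,"claw": 0.094}
    - {"x": -0.024,"y": -0.028,"z": 0.006,"ax": 0,"ay": 0,"az": -1.2,"claw": 0.094}

```text
time_s: 0.6
ee_pos: [0.2538, 0.3452, 0.1659]
eef_rot: [-3.14, -0.001, 3.041]
force: [1.1, -0.1, 0.7]
grip_width: 0.094
```

Emit:
step_arm:
  steps:
    - {"x": -0.024,"y": -0.028,"z": 0.006,"ax": 0,"ay": 0,"az": -1.2,"claw": 0.094}
    - {"x": -0.023,"y": -0.029,"z": 0.006,"ax": 0,"ay": 0,"az": -1.2,"claw": 0.094}
    - {"x": -0.023,"y": -0.029,"z": 0.006,"ax": 0,"ay": 0,"az": -1.2,"claw": 0.06}
    - {"x": -0.022,"y": -0.03,"z": 0.006,"ax": 0,"ay": 0,"az": -1.2,"claw": 0.06}
    - {"x": -0.021,"y": -0.03,"z": 0.006,"ax": 0,"ay": 0,"az": -1.2,"claw": 0.06}

```text
time_s: 1.02
ee_pos: [0.3607, 0.1842, 0.1344]
eef_rot: [-3.14, -0.002, -3.131]
force: [0.5, 1.2, 0.1]
grip_width: 0.0774
```

```bash
sed -i 's/\\"z\\":%g,\\"az\\":%g/XX/; s/"z":%g,"az":%g}/"z":%g,"ax":0,"ay":0,"az":%g,"claw":CC}/' h.py; python3 -c "
from h import *
plan((.4794,.0102,.1),97.4)"
```

```text
pose [0.3607 0.1842 0.1344] yaw -179.37 rp [-1.799e+02 -9.000e-02] dj 6.8 t 1.02 w 0.0774 n 6
{"x":-0.019,"y":-0.029,"z":0.006,"ax":0,"ay":0,"az":-1.1,"claw":CC}
{"x":-0.019,"y":-0.03,"z":0.006,"ax":0,"ay":0,"az":-1.1,"claw":CC}
{"x":-0.018,"y":-0.03,"z":0.006,"ax":0,"ay":0,"az":-1.1,"claw":CC}
{"x":-0.018,"y":-0.03,"z":0.006,"ax":0,"ay":0,"az":-1.1,"claw":CC}
{"x":-0.017,"y":-0.031,"z":0.006,"ax":0,"ay":0,"az":-1.1,"claw":CC}
{"x":-0.016,"y":-0.031,"z":0.006,"ax":0,"ay":0,"az":-1.1,"claw":CC}
```

Emit:
step_arm:
  steps:
    - {"x": -0.019,"y": -0.029,"z": 0.006,"ax": 0,"ay": 0,"az": -1.1,"claw": 0.056}
    - {"x": -0.019,"y": -0.03,"z": 0.006,"ax": 0,"ay": 0,"az": -1.1,"claw": 0.056}
    - {"x": -0.018,"y": -0.03,"z": 0.006,"ax": 0,"ay": 0,"az": -1.1,"claw": 0.056}
    - {"x": -0.018,"y": -0.03,"z": 0.006,"ax": 0,"ay": 0,"az": -1.1,"claw": 0.056}
    - {"x": -0.017,"y": -0.031,"z": 0.006,"ax": 0,"ay": 0,"az": -1.1,"claw": 0.056}

```text
time_s: 1.43
ee_pos: [0.4621, 0.0296, 0.1029]
eef_rot: [-3.14, -0.002, -3.03]
force: [0.5, 0.7, 0.5]
grip_width: 0.0558
```

Emit:
step_arm:
  steps:
    - {"x": -0.016,"y": -0.031,"z": 0.006,"ax": 0,"ay": 0,"az": -1.1,"claw": 0.056}
    - {"x": 0,"y": 0,"z": 0,"ax": 0,"ay": 0,"az": 0,"claw": 0.056}

```text
time_s: 1.6
ee_pos: [0.4837, -0.0053, 0.0952]
eef_rot: [-3.14, -0.003, -3.013]
force: [-0.4, 0.2, -1.0]
grip_width: 0.0562
```

```bash
python3 -c "
from h import *
plan((.4794,.0102,.05),97.4,2)
p,d=vision.camera('side'); cv2.imwrite('pics/s1.png',p[:,:,::-1])"
```

```text
pose [ 0.4837 -0.0053  0.0952] yaw -172.61 rp [-1.799e+02 -1.600e-01] dj 0.0 t 1.6 w 0.0562 n 2
{"x":0.001,"y":0.008,"z":0.023,"ax":0,"ay":0,"az":-0,"claw":CC}
{"x":0.001,"y":0.008,"z":0.023,"ax":0,"ay":0,"az":-0,"claw":CC}
```

View pics/s1.png

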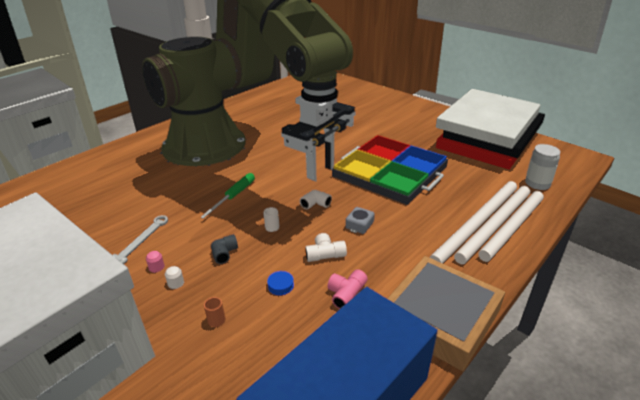

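The side view shows the gripper, with its fingertips near (313,178), above the white elbow at (316,198). I'll go down.

Emit:
step_arm:
  steps:
    - {"x": 0.002,"y": 0.015,"z": 0.02,"ax": 0,"ay": 0,"az": 0,"claw": 0.056}
    - {"x": 0,"y": 0,"z": 0.015,"ax": 0,"ay": 0,"az": 0,"claw": 0.056}
    - {"x": 0,"y": 0,"z": 0,"ax": 0,"ay": 0,"az": 0,"claw": 0.056}

```text
time_s: 1.9
ee_pos: [0.4777, 0.0121, 0.0595]
eef_rot: [-3.141, -0.003, -3.016]
force: [0.0, 0.1, -0.3]
grip_width: 0.0557
```

```bash
python3 -c "
from h import *
plan((.4794,.0102,.004),97.4,3,4)"
```

```text
pose [0.4777 0.0121 0.0595] yaw -172.83 rp [-179.95   -0.2 ] dj 0.2 t 1.9 w 0.0557 n 3
{"x":-0.0005,"y":-0.0007,"z":0.0185,"ax":0,"ay":0,"az":-0.1,"claw":CC}
{"x":-0.0005,"y":-0.0007,"z":0.0185,"ax":0,"ay":0,"az":-0.1,"claw":CC}
{"x":-0.0005,"y":-0.0007,"z":0.0185,"ax":0,"ay":0,"az":-0.1,"claw":CC}
```

Emit:
step_arm:
  steps:
    - {"x": -0.001,"y": -0.002,"z": 0.018,"ax": 0,"ay": 0,"az": 0,"claw": 0.056}
    - {"x": 0,"y": 0,"z": 0.018,"ax": 0,"ay": 0,"az": 0,"claw": 0.056}
    - {"x": 0,"y": 0,"z": 0.01,"ax": 0,"ay": 0,"az": 0,"claw": 0.056}
    - {"x": 0,"y": 0,"z": 0,"ax": 0,"ay": 0,"az": 0,"claw": 0.056}

```text
time_s: 2.23
ee_pos: [0.4784, 0.013, 0.0146]
eef_rot: [-3.141, -0.002, -3.014]
force: [0.0, -0.2, 0.4]
grip_width: 0.0562
```

Emit:
step_arm:
  steps:
    - {"x": -0.001,"y": -0.003,"z": 0.01,"ax": 0,"ay": 0,"az": 0,"claw": 0.056}
    - {"x": 0,"y": 0,"z": 0,"ax": 0,"ay": 0,"az": 0,"claw": 0.056}

```text
time_s: 2.4
ee_pos: [0.4801, 0.0106, 0.0052]
eef_rot: [-3.141, -0.001, -3.013]
force: [0.4, -0.4, -1.2]
grip_width: 0.0559
```

Emit:
step_arm:
  steps:
    - {"x": 0,"y": 0,"z": 0,"ax": 0,"ay": 0,"az": 0,"claw": 0.02}
    - {"x": 0,"y": 0,"z": 0,"ax": 0,"ay": 0,"az": 0,"claw": 0.02}
    - {"x": 0,"y": 0,"z": 0,"ax": 0,"ay": 0,"az": 0,"claw": 0.02}
    - {"x": 0,"y": 0,"z": 0,"ax": 0,"ay": 0,"az": 0,"claw": 0.02}
    - {"x": 0,"y": 0,"z": 0,"ax": 0,"ay": 0,"az": 0,"claw": 0.02}
  grip_force: 20

```text
time_s: 2.82
ee_pos: [0.4814, 0.0106, 0.0075]
eef_rot: [-3.14, 0.002, -3.013]
force: [0.6, 0.6, -0.8]
grip_width: 0.0311
```

Emit:
step_arm:
  steps:
    - {"x": 0,"y": 0,"z": -0.02,"ax": 0,"ay": 0,"az": 0,"claw": 0.02}
    - {"x": 0,"y": 0,"z": -0.03,"ax": 0,"ay": 0,"az": 0,"claw": 0.02}
    - {"x": 0,"y": 0,"z": -0.03,"ax": 0,"ay": 0,"az": 0,"claw": 0.02}
    - {"x": 0,"y": 0,"z": -0.015,"ax": 0,"ay": 0,"az": 0,"claw": 0.02}
    - {"x": 0,"y": 0,"z": 0,"ax": 0,"ay": 0,"az": 0,"claw": 0.02}

```text
time_s: 3.23
ee_pos: [0.4801, 0.0107, 0.106]
eef_rot: [-3.141, -0.001, -3.013]
force: [0.4, 0.7, 0.7]
grip_width: 0.0313
```

```bash
python3 - <<'E'
from h import *
o=ctrl.get_obs()
for n in('top','side'):
    p,d=vision.camera(n); q=proj(n,o['ee_pos'])[0].astype(int);x,y=np.clip(q-[80,60],0,[480,280])
    cv2.imwrite(f'pics/{n}2.png',cv2.resize(p[y:y+120,x:x+160],None,fx=4,fy=4)[:,:,::-1])
# blue target: tool pos such that elbow origin at blue centre; grip offset local(-12,17)
print(o['ee_pos'],o['grip_width'])
E
```

```text
[0.48014558 0.01068563 0.1059935 ] 0.03125311464912656
```

View pics/side2.png

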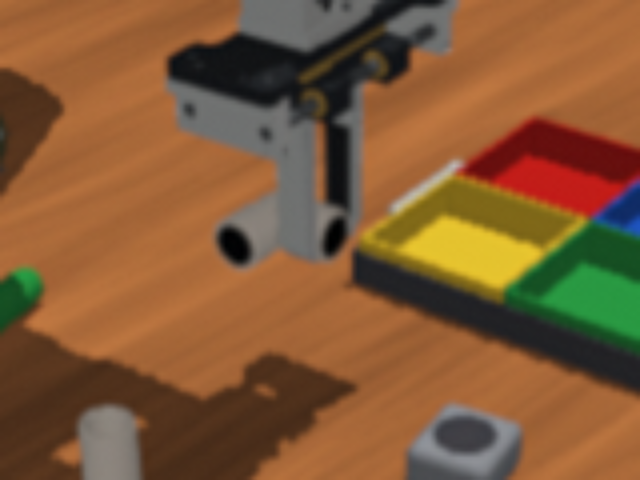

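The elbow is held level at crop (290,235). Next stop is the blue bin.

```bash
python3 -c "
from h import *
plan((.568,.309,.106),95.6)"
```

```text
pose [0.4791 0.0107 0.1032] yaw -172.66 rp [-179.98   -0.24] dj -1.7 t 3.33 w 0.0314 n 8
{"x":-0.016,"y":0.036,"z":-0,"ax":0,"ay":0,"az":0.2,"claw":CC}
{"x":-0.016,"y":0.036,"z":-0,"ax":0,"ay":0,"az":0.2,"claw":CC}
{"x":-0.016,"y":0.036,"z":-0,"ax":0,"ay":0,"az":0.2,"claw":CC}
{"x":-0.015,"y":0.036,"z":-0,"ax":0,"ay":0,"az":0.2,"claw":CC}
{"x":-0.015,"y":0.036,"z":-0,"ax":0,"ay":0,"az":0.2,"claw":CC}
{"x":-0.015,"y":0.036,"z":-0,"ax":0,"ay":0,"az":0.2,"claw":CC}
{"x":-0.015,"y":0.036,"z":-0,"ax":0,"ay":0,"az":0.2,"claw":CC}
{"x":-0.015,"y":0.036,"z":-0,"ax":0,"ay":0,"az":0.2,"claw":CC}
```

Emit:
step_arm:
  steps:
    - {"x": -0.01,"y": 0.02,"z": 0,"ax": 0,"ay": 0,"az": 0.2,"claw": 0.02}
    - {"x": -0.016,"y": 0.036,"z": 0,"ax": 0,"ay": 0,"az": 0.2,"claw": 0.02}
    - {"x": -0.016,"y": 0.036,"z": 0,"ax": 0,"ay": 0,"az": 0.2,"claw": 0.02}
    - {"x": -0.016,"y": 0.036,"z": 0,"ax": 0,"ay": 0,"az": 0.2,"claw": 0.02}
    - {"x": -0.016,"y": 0.036,"z": 0,"ax": 0,"ay": 0,"az": 0.2,"claw": 0.02}

```text
time_s: 3.75
ee_pos: [0.5311, 0.1826, 0.0945]
eef_rot: [-3.14, -0.014, -3.041]
force: [0.2, -0.2, 0.3]
grip_width: 0.0314
```

Emit:
step_arm:
  steps:
    - {"x": -0.015,"y": 0.036,"z": 0,"ax": 0,"ay": 0,"az": 0.2,"claw": 0.02}
    - {"x": -0.015,"y": 0.036,"z": 0,"ax": 0,"ay": 0,"az": 0.2,"claw": 0.02}
    - {"x": -0.01,"y": 0.025,"z": 0,"ax": 0,"ay": 0,"az": 0.2,"claw": 0.02}
    - {"x": -0.004,"y": 0.008,"z": 0,"ax": 0,"ay": 0,"az": 0.2,"claw": 0.02}
    - {"x": 0,"y": 0,"z": 0,"ax": 0,"ay": 0,"az": 0,"claw": 0.02}

```text
time_s: 4.17
ee_pos: [0.5621, 0.3027, 0.0808]
eef_rot: [-3.136, -0.027, -3.051]
force: [0.4, 0.2, -1.2]
grip_width: 0.0315
```

```bash
python3 -c "
from h import *
plan((.568,.309,.016),95.6,3,4)"
```

```text
pose [0.5621 0.3027 0.0808] yaw -174.79 rp [-179.69   -1.53] dj 0.4 t 4.17 w 0.0315 n 3
{"x":-0.0021,"y":0.0019,"z":0.0216,"ax":0,"ay":0,"az":-0.1,"claw":CC}
{"x":-0.0022,"y":0.0019,"z":0.0216,"ax":0,"ay":0,"az":-0.1,"claw":CC}
{"x":-0.0022,"y":0.0019,"z":0.0216,"ax":0,"ay":0,"az":-0.1,"claw":CC}
```

```bash
cat >> h.py <<'E'
def plan(target,jaw,n=None,r=3):
    o=ctrl.get_obs(); p=o['ee_pos']; R0=R.from_euler('xyz',o['eef_rot']); t=np.array(target,float)
    yaw=np.degrees(o['eef_rot'][2]); dj=(jaw-(yaw-90)+90)%180-90
    rv=(R0.inv()*R.from_euler('xyz',[180,0,yaw+dj],degrees=True)).as_rotvec(); d=t-p
    if n is None: n=max(1,int(np.ceil(max(np.linalg.norm(d)/.039,np.degrees(np.linalg.norm(rv))/6.8))))
    print('pose',p.round(4),'jaw',(yaw-90).round(2),'dj',round(dj,1),'t',round(o['time_s'],2),'w',round(o['grip_width'],4),'n',n,'F',o['force'].round(1))
    for i in range(n):
        s=(R0*R.from_rotvec(rv*i/n)).inv().apply(d/n); a=np.degrees(rv/n)
        print('{"x":%g,"y":%g,"z":%g,"ax":%g,"ay":%g,"az":%g,"claw":CC}'%(*s.round(r),*a.round(1)))
E
python3 -c "
from h import *
plan((.568,.309,.04),95.6,2,4)"
```

```text
pose [0.5621 0.3027 0.0808] jaw -264.79 dj 0.4 t 4.17 w 0.0315 n 2 F [ 0.4  0.2 -1.2]
{"x":-0.0038,"y":0.003,"z":0.0203,"ax":-0.2,"ay":-0.8,"az":-0.2,"claw":CC}
{"x":-0.0035,"y":0.0029,"z":0.0204,"ax":-0.2,"ay":-0.8,"az":-0.2,"claw":CC}
```

Emit:
step_arm:
  steps:
    - {"x": -0.004,"y": 0.003,"z": 0.018,"ax": -0.2,"ay": -0.8,"az": -0.2,"claw": 0.02}
    - {"x": -0.004,"y": 0.003,"z": 0.015,"ax": -0.2,"ay": -0.8,"az": -0.2,"claw": 0.02}
    - {"x": 0,"y": 0,"z": 0,"ax": 0,"ay": 0,"az": 0,"claw": 0.02}

```text
time_s: 4.42
ee_pos: [0.5671, 0.3081, 0.0415]
eef_rot: [-3.141, -0.003, -3.042]
force: [-1.0, -1.0, -1.1]
grip_width: 0.0316
```

```bash
python3 -c "
from h import *
plan((.568,.309,.016),95.6,2,4)"
```

```text
pose [0.5671 0.3081 0.0415] jaw -264.3 dj -0.1 t 4.42 w 0.0316 n 2 F [-1.  -1.  -1.1]
{"x":-0.0006,"y":0.0004,"z":0.0128,"ax":-0,"ay":-0.1,"az":0,"claw":CC}
{"x":-0.0005,"y":0.0004,"z":0.0128,"ax":-0,"ay":-0.1,"az":0,"claw":CC}
```

Emit:
step_arm:
  steps:
    - {"x": 0,"y": 0,"z": 0.012,"ax": 0,"ay": -0.1,"az": 0,"claw": 0.02}
    - {"x": 0,"y": 0,"z": 0.01,"ax": 0,"ay": 0,"az": 0,"claw": 0.02}
    - {"x": 0,"y": 0,"z": 0,"ax": 0,"ay": 0,"az": 0,"claw": 0.02}

```text
time_s: 4.67
ee_pos: [0.5656, 0.3051, 0.0166]
eef_rot: [-3.139, -0.006, -3.044]
force: [-0.3, 0.2, -0.0]
grip_width: 0.0318
```

Emit:
step_arm:
  steps:
    - {"x": 0,"y": 0,"z": 0.002,"ax": -0.1,"ay": -0.3,"az": 0,"claw": 0.02}
    - {"x": 0,"y": 0,"z": 0,"ax": 0,"ay": 0,"az": 0,"claw": 0.02}

```text
time_s: 4.83
ee_pos: [0.5655, 0.304, 0.0145]
eef_rot: [-3.141, -0.002, -3.045]
force: [-1.1, -0.1, 0.3]
grip_width: 0.0318
```

Emit:
step_arm:
  steps:
    - {"x": 0,"y": 0,"z": 0,"ax": 0,"ay": 0,"az": 0,"claw": 0.042}
    - {"x": 0,"y": 0,"z": 0,"ax": 0,"ay": 0,"az": 0,"claw": 0.042}
    - {"x": 0,"y": 0,"z": 0,"ax": 0,"ay": 0,"az": 0,"claw": 0.042}
    - {"x": 0,"y": 0,"z": -0.012,"ax": 0,"ay": 0,"az": 0,"claw": 0.042}
    - {"x": 0,"y": 0,"z": -0.03,"ax": 0,"ay": 0,"az": 0,"claw": 0.042}

```text
time_s: 5.25
ee_pos: [0.564, 0.3028, 0.0554]
eef_rot: [-3.139, -0.007, -3.045]
force: [0.4, 0.5, 0.2]
grip_width: 0.042
```

Emit:
step_arm:
  steps:
    - {"x": 0,"y": 0,"z": -0.03,"ax": 0,"ay": 0,"az": 0,"claw": 0.06}
    - {"x": 0,"y": 0,"z": -0.02,"ax": 0,"ay": 0,"az": 0,"claw": 0.06}

```text
time_s: 5.42
ee_pos: [0.5645, 0.3031, 0.1104]
eef_rot: [-3.139, -0.006, -3.045]
force: [0.3, 0.1, -0.2]
grip_width: 0.0517
```

```bash
python3 -c "
from h import *
p,d=vision.camera('side'); cv2.imwrite('pics/s3.png',cv2.resize(p[110:230,310:470],None,fx=4,fy=4)[:,:,::-1])
plan((.5828,-.1081,.11),54.2)"
```

```text
pose [0.5659 0.3038 0.1147] jaw -264.48 dj -41.3 t 5.47 w 0.0561 n 11 F [-0.2 -0.1  4.2]
{"x":0.002,"y":-0.037,"z":0,"ax":-0,"ay":-0,"az":3.8,"claw":CC}
{"x":-0,"y":-0.037,"z":0,"ax":-0,"ay":-0,"az":3.8,"claw":CC}
{"x":-0.003,"y":-0.037,"z":0,"ax":-0,"ay":-0,"az":3.8,"claw":CC}
{"x":-0.005,"y":-0.037,"z":0,"ax":-0,"ay":-0,"az":3.8,"claw":CC}
{"x":-0.008,"y":-0.037,"z":0,"ax":-0,"ay":-0,"az":3.8,"claw":CC}
{"x":-0.01,"y":-0.036,"z":0,"ax":-0,"ay":-0,"az":3.8,"claw":CC}
{"x":-0.012,"y":-0.035,"z":0,"ax":-0,"ay":-0,"az":3.8,"claw":CC}
{"x":-0.015,"y":-0.034,"z":0,"ax":-0,"ay":-0,"az":3.8,"claw":CC}
{"x":-0.017,"y":-0.033,"z":0,"ax":-0,"ay":-0,"az":3.8,"claw":CC}
{"x":-0.019,"y":-0.032,"z":0,"ax":-0,"ay":-0,"az":3.8,"claw":CC}
{"x":-0.021,"y":-0.031,"z":0,"ax":-0,"ay":-0,"az":3.8,"claw":CC}
```

View pics/s3.png

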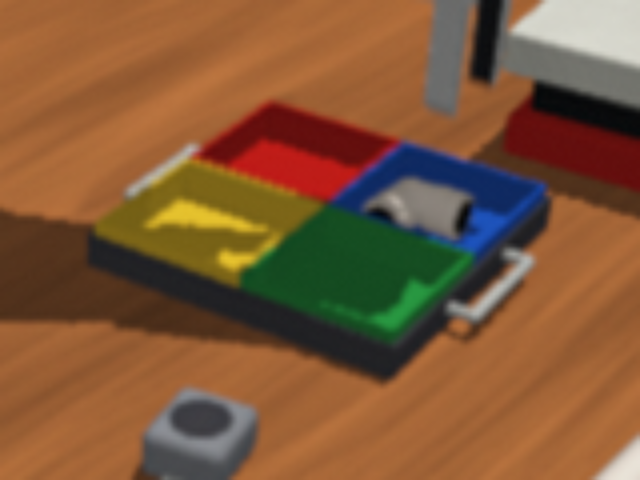

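The elbow lies flat in the blue bin (crop 425,205). Next is the tee.

Emit:
step_arm:
  steps:
    - {"x": 0.001,"y": -0.02,"z": -0.001,"ax": 0,"ay": 0,"az": 3.8,"claw": 0.056}
    - {"x": 0,"y": -0.037,"z": -0.001,"ax": 0,"ay": 0,"az": 3.8,"claw": 0.056}
    - {"x": -0.003,"y": -0.037,"z": -0.001,"ax": 0,"ay": 0,"az": 3.8,"claw": 0.056}
    - {"x": -0.005,"y": -0.037,"z": -0.001,"ax": 0,"ay": 0,"az": 3.8,"claw": 0.056}
    - {"x": -0.008,"y": -0.037,"z": -0.001,"ax": 0,"ay": 0,"az": 3.8,"claw": 0.056}

```text
time_s: 5.88
ee_pos: [0.5729, 0.1364, 0.1282]
eef_rot: [3.135, 0.009, 2.905]
force: [0.7, 0.5, 1.1]
grip_width: 0.0561
```

Emit:
step_arm:
  steps:
    - {"x": -0.01,"y": -0.036,"z": -0.001,"ax": 0,"ay": 0,"az": 3.8,"claw": 0.056}
    - {"x": -0.012,"y": -0.035,"z": -0.001,"ax": 0,"ay": 0,"az": 3.8,"claw": 0.056}
    - {"x": -0.015,"y": -0.034,"z": -0.001,"ax": 0,"ay": 0,"az": 3.8,"claw": 0.056}
    - {"x": -0.017,"y": -0.033,"z": -0.001,"ax": 0,"ay": 0,"az": 3.8,"claw": 0.056}
    - {"x": -0.019,"y": -0.032,"z": -0.001,"ax": 0,"ay": 0,"az": 3.8,"claw": 0.056}

```text
time_s: 6.3
ee_pos: [0.5781, -0.0581, 0.1391]
eef_rot: [3.128, 0.013, 2.557]
force: [0.6, 0.6, 0.1]
grip_width: 0.056
```

```bash
python3 -c "
from h import *
plan((.5828,-.1081,.08),54.2)"
```

```text
pose [ 0.5781 -0.0581  0.1391] jaw 56.52 dj -2.3 t 6.3 w 0.056 n 2 F [0.6 0.6 0.1]
{"x":-0.015,"y":-0.02,"z":0.029,"ax":0.4,"ay":0.4,"az":1.2,"claw":CC}
{"x":-0.016,"y":-0.019,"z":0.029,"ax":0.4,"ay":0.4,"az":1.2,"claw":CC}
```

Emit:
step_arm:
  steps:
    - {"x": -0.013,"y": -0.016,"z": 0.02,"ax": 0.4,"ay": 0.4,"az": 0,"claw": 0.056}
    - {"x": -0.008,"y": -0.009,"z": 0.02,"ax": 0.4,"ay": 0.4,"az": 0,"claw": 0.056}
    - {"x": 0,"y": 0,"z": 0,"ax": 0,"ay": 0,"az": 0,"claw": 0.056}

```text
time_s: 6.55
ee_pos: [0.5831, -0.0995, 0.1028]
eef_rot: [3.141, 0.005, 2.545]
force: [-1.1, -0.0, -0.5]
grip_width: 0.0559
```

```bash
python3 -c "
from h import *
plan((.5828,-.1081,.045),54.2,2,4)"
```

```text
pose [ 0.5831 -0.0995  0.1028] jaw 55.84 dj -1.6 t 6.55 w 0.0559 n 2 F [-1.1 -0.  -0.5]
{"x":-0.0021,"y":-0.0037,"z":0.0289,"ax":0,"ay":0.2,"az":0.8,"claw":CC}
{"x":-0.0023,"y":-0.0036,"z":0.0289,"ax":0,"ay":0.2,"az":0.8,"claw":CC}
```

Emit:
step_arm:
  steps:
    - {"x": -0.002,"y": -0.004,"z": 0.025,"ax": 0,"ay": 0.2,"az": 0.8,"claw": 0.056}
    - {"x": -0.002,"y": -0.004,"z": 0.025,"ax": 0,"ay": 0.2,"az": 0.8,"claw": 0.056}
    - {"x": 0,"y": 0,"z": 0,"ax": 0,"ay": 0,"az": 0,"claw": 0.056}

```text
time_s: 6.8
ee_pos: [0.5837, -0.1081, 0.0561]
eef_rot: [3.138, 0.003, 2.516]
force: [-0.9, 0.7, -1.2]
grip_width: 0.0557
```

```bash
python3 -c "
from h import *
plan((.5828,-.1081,.006),54.2,2,4)
o=ctrl.get_obs();n='side'
p,d=vision.camera(n); q=proj(n,o['ee_pos'])[0].astype(int);x,y=np.clip(q-[80,60],0,[480,280])
cv2.imwrite('pics/s4.png',cv2.resize(p[y:y+120,x:x+160],None,fx=4,fy=4)[:,:,::-1])"
```

```text
pose [ 0.5837 -0.1081  0.0561] jaw 54.15 dj 0.0 t 6.8 w 0.0557 n 2 F [-0.9  0.7 -1.2]
{"x":0.0004,"y":-0.0004,"z":0.0251,"ax":0.1,"ay":0.1,"az":-0,"claw":CC}
{"x":0.0004,"y":-0.0003,"z":0.0251,"ax":0.1,"ay":0.1,"az":-0,"claw":CC}
```

View pics/s4.png

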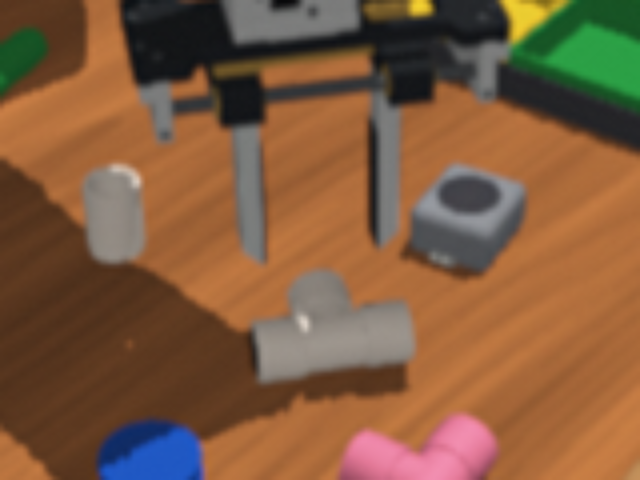

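The fingers at crop (255,250) and (385,240) straddle the white tee's branch at (320,290). I'll go down and grip.

Emit:
step_arm:
  steps:
    - {"x": 0,"y": 0,"z": 0.02,"ax": 0.1,"ay": 0.1,"az": 0,"claw": 0.056}
    - {"x": 0,"y": 0,"z": 0.018,"ax": 0.1,"ay": 0.1,"az": 0,"claw": 0.056}
    - {"x": 0,"y": 0,"z": 0.008,"ax": 0,"ay": 0,"az": 0,"claw": 0.056}
    - {"x": 0,"y": 0,"z": 0,"ax": 0,"ay": 0,"az": 0,"claw": 0.056}

```text
time_s: 7.18
ee_pos: [0.5893, -0.1051, 0.0211]
eef_rot: [3.136, 0.012, 2.522]
force: [-0.6, -0.4, 0.3]
grip_width: 0.0559
```

```bash
python3 -c "
from h import *
plan((.582,-.1075,.005),54.2,2,4)"
```

```text
pose [ 0.5893 -0.1051  0.0211] jaw 54.52 dj -0.3 t 7.18 w 0.0559 n 2 F [-0.6 -0.4  0.3]
{"x":0.0024,"y":-0.0031,"z":0.008,"ax":0.2,"ay":0.3,"az":0.2,"claw":CC}
{"x":0.0023,"y":-0.0031,"z":0.008,"ax":0.2,"ay":0.3,"az":0.2,"claw":CC}
```

Emit:
step_arm:
  steps:
    - {"x": 0.003,"y": -0.003,"z": 0.003,"ax": 0.2,"ay": 0.3,"az": 0.2,"claw": 0.056}
    - {"x": 0.002,"y": -0.003,"z": 0.007,"ax": 0.2,"ay": 0.3,"az": 0.2,"claw": 0.056}
    - {"x": 0,"y": 0,"z": 0,"ax": 0,"ay": 0,"az": 0,"claw": 0.056}

```text
time_s: 7.43
ee_pos: [0.5832, -0.1064, 0.0149]
eef_rot: [3.142, 0.005, 2.517]
force: [0.5, -0.7, -0.3]
grip_width: 0.0557
```

```bash
python3 -c "
from h import *
plan((.582,-.1075,.005),54.2,1,4)"
```

```text
pose [ 0.5832 -0.1064  0.0149] jaw 54.2 dj 0.0 t 7.43 w 0.0557 n 1 F [ 0.5 -0.7 -0.3]
{"x":0.0004,"y":-0.0016,"z":0.0099,"ax":0,"ay":0.3,"az":-0,"claw":CC}
```

Emit:
step_arm:
  steps:
    - {"x": 0,"y": -0.001,"z": 0.01,"ax": 0,"ay": 0.3,"az": 0,"claw": 0.056}
    - {"x": 0,"y": 0,"z": 0,"ax": 0,"ay": 0,"az": 0,"claw": 0.056}

```text
time_s: 7.6
ee_pos: [0.583, -0.1074, 0.0055]
eef_rot: [3.141, 0.001, 2.517]
force: [0.5, 0.0, -0.6]
grip_width: 0.0563
```

Emit:
step_arm:
  steps:
    - {"x": 0,"y": 0,"z": 0,"ax": 0,"ay": 0,"az": 0,"claw": 0.02}
    - {"x": 0,"y": 0,"z": 0,"ax": 0,"ay": 0,"az": 0,"claw": 0.02}
    - {"x": 0,"y": 0,"z": 0,"ax": 0,"ay": 0,"az": 0,"claw": 0.02}
    - {"x": 0,"y": 0,"z": 0,"ax": 0,"ay": 0,"az": 0,"claw": 0.02}
    - {"x": 0,"y": 0,"z": 0,"ax": 0,"ay": 0,"az": 0,"claw": 0.02}
  grip_force: 25

```text
time_s: 8.02
ee_pos: [0.5832, -0.1078, 0.0056]
eef_rot: [3.141, 0.001, 2.516]
force: [-0.8, -0.9, -0.4]
grip_width: 0.0314
```

Emit:
step_arm:
  steps:
    - {"x": 0,"y": 0,"z": -0.02,"ax": 0,"ay": 0,"az": 0,"claw": 0.02}
    - {"x": 0,"y": 0,"z": -0.03,"ax": 0,"ay": 0,"az": 0,"claw": 0.02}
    - {"x": 0,"y": 0,"z": -0.03,"ax": 0,"ay": 0,"az": 0,"claw": 0.02}
    - {"x": 0,"y": 0,"z": -0.02,"ax": 0,"ay": 0,"az": 0,"claw": 0.02}
    - {"x": 0,"y": 0,"z": 0,"ax": 0,"ay": 0,"az": 0,"claw": 0.02}

```text
time_s: 8.43
ee_pos: [0.5819, -0.1074, 0.1081]
eef_rot: [-3.141, -0.003, 2.516]
force: [1.7, -0.0, -0.1]
grip_width: 0.0312
```

```bash
python3 -c "
from h import *
plan((.4395,.182,.115),95.7)
o=ctrl.get_obs();n='side'
p,d=vision.camera(n); q=proj(n,o['ee_pos'])[0].astype(int);x,y=np.clip(q-[80,60],0,[480,280])
cv2.imwrite('pics/s5.png',cv2.resize(p[y:y+120,x:x+160],None,fx=4,fy=4)[:,:,::-1])"
```

```text
pose [ 0.5819 -0.1074  0.1081] jaw 54.17 dj 41.5 t 8.43 w 0.0312 n 9 F [ 1.7 -0.  -0.1]
{"x":0.032,"y":0.017,"z":-0.001,"ax":0,"ay":-0,"az":-4.6,"claw":CC}
{"x":0.03,"y":0.019,"z":-0.001,"ax":0,"ay":-0,"az":-4.6,"claw":CC}
{"x":0.029,"y":0.022,"z":-0.001,"ax":0,"ay":-0,"az":-4.6,"claw":CC}
{"x":0.027,"y":0.024,"z":-0.001,"ax":0,"ay":-0,"az":-4.6,"claw":CC}
{"x":0.025,"y":0.026,"z":-0.001,"ax":0,"ay":-0,"az":-4.6,"claw":CC}
{"x":0.023,"y":0.028,"z":-0.001,"ax":0,"ay":-0,"az":-4.6,"claw":CC}
{"x":0.02,"y":0.03,"z":-0.001,"ax":0,"ay":-0,"az":-4.6,"claw":CC}
{"x":0.018,"y":0.031,"z":-0.001,"ax":0,"ay":-0,"az":-4.6,"claw":CC}
{"x":0.015,"y":0.032,"z":-0.001,"ax":0,"ay":-0,"az":-4.6,"claw":CC}
```

View pics/s5.png

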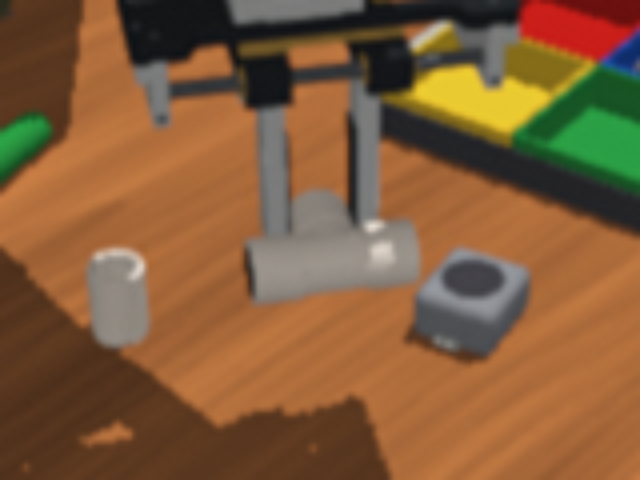

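The tee is held by its branch (crop 320,250). Next stop is the yellow bin.

Emit:
step_arm:
  steps:
    - {"x": 0.02,"y": 0.01,"z": -0.001,"ax": 0,"ay": 0,"az": -4.6,"claw": 0.02}
    - {"x": 0.03,"y": 0.019,"z": -0.001,"ax": 0,"ay": 0,"az": -4.6,"claw": 0.02}
    - {"x": 0.029,"y": 0.022,"z": -0.001,"ax": 0,"ay": 0,"az": -4.6,"claw": 0.02}
    - {"x": 0.027,"y": 0.024,"z": -0.001,"ax": 0,"ay": 0,"az": -4.6,"claw": 0.02}
    - {"x": 0.025,"y": 0.026,"z": -0.001,"ax": 0,"ay": 0,"az": -4.6,"claw": 0.02}

```text
time_s: 8.9
ee_pos: [0.5031, 0.0413, 0.1054]
eef_rot: [-3.141, -0.01, 2.924]
force: [1.1, 1.0, -0.8]
grip_width: 0.0311
```

Emit:
step_arm:
  steps:
    - {"x": 0.023,"y": 0.028,"z": -0.001,"ax": 0,"ay": 0,"az": -4.6,"claw": 0.02}
    - {"x": 0.02,"y": 0.03,"z": -0.001,"ax": 0,"ay": 0,"az": -4.6,"claw": 0.02}
    - {"x": 0.018,"y": 0.028,"z": -0.001,"ax": 0,"ay": 0,"az": -4.6,"claw": 0.02}
    - {"x": 0.008,"y": 0.015,"z": 0,"ax": 0,"ay": 0,"az": -2,"claw": 0.02}
    - {"x": 0,"y": 0,"z": 0,"ax": 0,"ay": 0,"az": 0,"claw": 0.02}

```text
time_s: 9.32
ee_pos: [0.4364, 0.1577, 0.1029]
eef_rot: [3.14, -0.02, -3.06]
force: [-0.2, -0.5, -0.9]
grip_width: 0.0309
```

```bash
python3 -c "
from h import *
plan((.4396,.1819,.06),95.7)"
```

```text
pose [0.4364 0.1577 0.1029] jaw -265.34 dj 1.0 t 9.32 w 0.0309 n 2 F [-0.2 -0.5 -0.9]
{"x":-0.003,"y":0.012,"z":0.021,"ax":0.1,"ay":-0.6,"az":-0.5,"claw":CC}
{"x":-0.003,"y":0.012,"z":0.021,"ax":0.1,"ay":-0.6,"az":-0.5,"claw":CC}
```

Emit:
step_arm:
  steps:
    - {"x": -0.003,"y": 0.013,"z": 0.012,"ax": 0.1,"ay": -0.6,"az": -0.5,"claw": 0.02}
    - {"x": -0.003,"y": 0.01,"z": 0.02,"ax": 0.1,"ay": -0.6,"az": -0.5,"claw": 0.02}
    - {"x": 0,"y": 0,"z": 0,"ax": 0,"ay": 0,"az": 0,"claw": 0.02}

```text
time_s: 9.57
ee_pos: [0.4394, 0.1813, 0.0679]
eef_rot: [-3.139, 0.0, -3.043]
force: [-0.9, -0.4, -0.7]
grip_width: 0.0314
```

```bash
python3 -c "
from h import *
plan((.4396,.1819,.035),95.7,2,4)"
```

```text
pose [0.4394 0.1813 0.0679] jaw -264.35 dj 0.1 t 9.57 w 0.0314 n 2 F [-0.9 -0.4 -0.7]
{"x":-0.0001,"y":0.0004,"z":0.0164,"ax":-0.1,"ay":0,"az":-0,"claw":CC}
{"x":-0.0001,"y":0.0003,"z":0.0164,"ax":-0.1,"ay":0,"az":-0,"claw":CC}
```

Emit:
step_arm:
  steps:
    - {"x": 0,"y": 0,"z": 0.015,"ax": -0.1,"ay": 0,"az": 0,"claw": 0.02}
    - {"x": 0,"y": 0,"z": 0.015,"ax": 0,"ay": 0,"az": 0,"claw": 0.02}
    - {"x": 0,"y": 0,"z": 0.01,"ax": 0,"ay": 0,"az": 0,"claw": 0.02}
    - {"x": 0,"y": 0,"z": 0,"ax": 0,"ay": 0,"az": 0,"claw": 0.02}

```text
time_s: 9.9
ee_pos: [0.4398, 0.178, 0.0255]
eef_rot: [-3.14, -0.004, -3.048]
force: [-1.2, 0.5, -0.9]
grip_width: 0.0313
```

```bash
python3 -c "
from h import *
plan((.4396,.1819,.0125),95.7,1,4)"
```

```text
pose [0.4398 0.178  0.0255] jaw -264.63 dj 0.3 t 9.9 w 0.0313 n 1 F [-1.2  0.5 -0.9]
{"x":-0.0002,"y":0.0039,"z":0.013,"ax":-0.1,"ay":-0.2,"az":-0.3,"claw":CC}
```

Emit:
step_arm:
  steps:
    - {"x": 0,"y": 0.004,"z": 0.006,"ax": -0.1,"ay": -0.2,"az": -0.3,"claw": 0.02}
    - {"x": 0,"y": 0,"z": 0.006,"ax": 0,"ay": 0,"az": 0,"claw": 0.02}
    - {"x": 0,"y": 0,"z": 0,"ax": 0,"ay": 0,"az": 0,"claw": 0.02}

```text
time_s: 10.15
ee_pos: [0.4403, 0.1811, 0.0135]
eef_rot: [3.141, 0.0, -3.045]
force: [-1.2, 0.2, 0.4]
grip_width: 0.0314
```

Emit:
step_arm:
  steps:
    - {"x": 0,"y": 0,"z": 0.0015,"ax": 0,"ay": 0,"az": 0,"claw": 0.02}
    - {"x": 0,"y": 0,"z": 0,"ax": 0,"ay": 0,"az": 0,"claw": 0.044}
    - {"x": 0,"y": 0,"z": 0,"ax": 0,"ay": 0,"az": 0,"claw": 0.044}
    - {"x": 0,"y": 0,"z": 0,"ax": 0,"ay": 0,"az": 0,"claw": 0.044}

```text
time_s: 10.48
ee_pos: [0.4411, 0.1813, 0.0131]
eef_rot: [3.141, 0.002, -3.045]
force: [1.2, -0.2, 0.0]
grip_width: 0.0435
```

Emit:
step_arm:
  steps:
    - {"x": 0,"y": 0,"z": -0.015,"ax": 0,"ay": 0,"az": 0,"claw": 0.044}
    - {"x": 0,"y": 0,"z": -0.03,"ax": 0,"ay": 0,"az": 0,"claw": 0.044}
    - {"x": 0,"y": 0,"z": -0.035,"ax": 0,"ay": 0,"az": 0,"claw": 0.056}
    - {"x": 0,"y": 0,"z": -0.02,"ax": 0,"ay": 0,"az": 0,"claw": 0.056}
    - {"x": 0,"y": 0,"z": 0,"ax": 0,"ay": 0,"az": 0,"claw": 0.056}

```text
time_s: 10.9
ee_pos: [0.4402, 0.1811, 0.1173]
eef_rot: [3.142, 0.0, -3.045]
force: [0.5, -0.1, -0.6]
grip_width: 0.0558
```

```bash
python3 -c "
from h import *
p,d=vision.camera('side'); cv2.imwrite('pics/s6.png',cv2.resize(p[110:230,310:470],None,fx=4,fy=4)[:,:,::-1])
plan((.449,-.1300,.12),95.7)"
```

```text
pose [0.4398 0.1809 0.1157] jaw -264.44 dj 0.1 t 10.95 w 0.0562 n 8 F [ 0.1  0.1 -0.6]
{"x":0.003,"y":-0.039,"z":-0.001,"ax":-0,"ay":-0,"az":-0,"claw":CC}
{"x":0.003,"y":-0.039,"z":-0.001,"ax":-0,"ay":-0,"az":-0,"claw":CC}
{"x":0.003,"y":-0.039,"z":-0.001,"ax":-0,"ay":-0,"az":-0,"claw":CC}
{"x":0.003,"y":-0.039,"z":-0.001,"ax":-0,"ay":-0,"az":-0,"claw":CC}
{"x":0.003,"y":-0.039,"z":-0.001,"ax":-0,"ay":-0,"az":-0,"claw":CC}
{"x":0.003,"y":-0.039,"z":-0.001,"ax":-0,"ay":-0,"az":-0,"claw":CC}
{"x":0.003,"y":-0.039,"z":-0.001,"ax":-0,"ay":-0,"az":-0,"claw":CC}
{"x":0.003,"y":-0.039,"z":-0.001,"ax":-0,"ay":-0,"az":-0,"claw":CC}
```

View pics/s6.png

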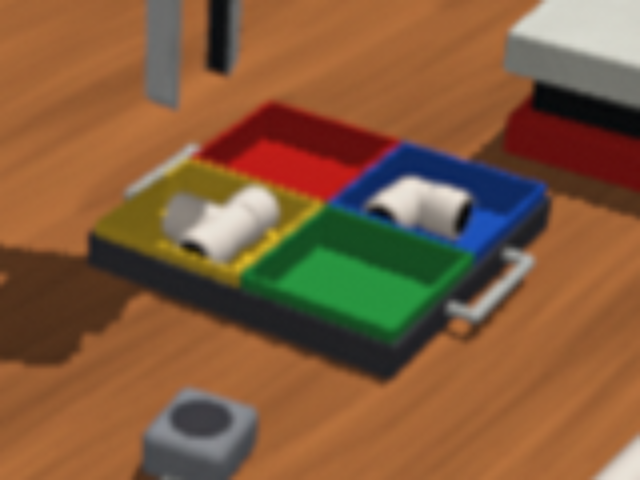

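The tee lies flat in the yellow bin (crop 220,225), and the elbow is still in the blue bin. Next is the coupling.

Emit:
step_arm:
  steps:
    - {"x": 0.002,"y": -0.02,"z": -0.001,"ax": 0,"ay": 0,"az": 0,"claw": 0.056}
    - {"x": 0.003,"y": -0.039,"z": -0.001,"ax": 0,"ay": 0,"az": 0,"claw": 0.056}
    - {"x": 0.003,"y": -0.039,"z": -0.001,"ax": 0,"ay": 0,"az": 0,"claw": 0.056}
    - {"x": 0.003,"y": -0.039,"z": -0.001,"ax": 0,"ay": 0,"az": 0,"claw": 0.056}
    - {"x": 0.003,"y": -0.039,"z": -0.001,"ax": 0,"ay": 0,"az": 0,"claw": 0.056}

```text
time_s: 11.37
ee_pos: [0.4409, 0.0037, 0.1161]
eef_rot: [3.141, -0.005, -3.034]
force: [1.4, -0.6, -0.7]
grip_width: 0.0559
```

Emit:
step_arm:
  steps:
    - {"x": 0.003,"y": -0.039,"z": 0,"ax": 0,"ay": 0,"az": 0,"claw": 0.056}
    - {"x": 0.003,"y": -0.039,"z": 0,"ax": 0,"ay": 0,"az": 0,"claw": 0.056}
    - {"x": 0.003,"y": -0.03,"z": 0,"ax": 0,"ay": 0,"az": 0,"claw": 0.056}
    - {"x": 0.001,"y": -0.012,"z": 0,"ax": 0,"ay": 0,"az": 0,"claw": 0.056}
    - {"x": 0,"y": 0,"z": 0,"ax": 0,"ay": 0,"az": 0,"claw": 0.056}

```text
time_s: 11.78
ee_pos: [0.4399, -0.1279, 0.1101]
eef_rot: [3.139, -0.011, -3.04]
force: [-0.0, 0.6, -1.1]
grip_width: 0.0559
```

```bash
python3 -c "
from h import *
plan((.449,-.1302,.07),95.7)"
```

```text
pose [ 0.4399 -0.1279  0.1101] jaw -264.17 dj -0.1 t 11.78 w 0.0559 n 2 F [-0.   0.6 -1.1]
{"x":-0.005,"y":-0.002,"z":0.02,"ax":0.1,"ay":-0.3,"az":0.1,"claw":CC}
{"x":-0.005,"y":-0.002,"z":0.02,"ax":0.1,"ay":-0.3,"az":0.1,"claw":CC}
```

Emit:
step_arm:
  steps:
    - {"x": -0.005,"y": -0.002,"z": 0.018,"ax": 0.1,"ay": -0.3,"az": 0,"claw": 0.056}
    - {"x": -0.005,"y": -0.001,"z": 0.018,"ax": 0.1,"ay": -0.3,"az": 0,"claw": 0.056}
    - {"x": 0,"y": 0,"z": 0,"ax": 0,"ay": 0,"az": 0,"claw": 0.056}

```text
time_s: 12.03
ee_pos: [0.4491, -0.1293, 0.0706]
eef_rot: [3.141, -0.002, -3.042]
force: [0.1, -1.7, 0.4]
grip_width: 0.0565
```

```bash
python3 -c "
from h import *
plan((.449,-.1302,.008),95.7,3,4)
o=ctrl.get_obs();n='side'
p,d=vision.camera(n); q=proj(n,o['ee_pos'])[0].astype(int);x,y=np.clip(q-[80,60],0,[480,280])
cv2.imwrite('pics/s7.png',cv2.resize(p[y:y+120,x:x+160],None,fx=4,fy=4)[:,:,::-1])"
```

```text
pose [ 0.4491 -0.1293  0.0706] jaw -264.32 dj 0.0 t 12.03 w 0.0565 n 3 F [ 0.1 -1.7  0.4]
{"x":0,"y":-0.0003,"z":0.0209,"ax":0,"ay":-0,"az":-0,"claw":CC}
{"x":0,"y":-0.0003,"z":0.0209,"ax":0,"ay":-0,"az":-0,"claw":CC}
{"x":0.0001,"y":-0.0003,"z":0.0209,"ax":0,"ay":-0,"az":-0,"claw":CC}
```

View pics/s7.png

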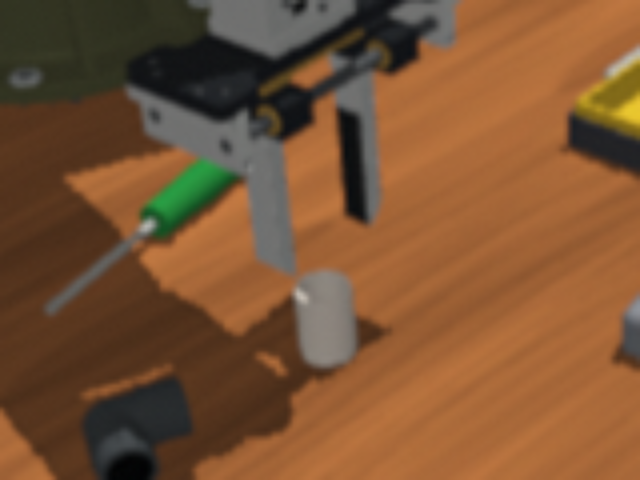

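The fingers at crop (275,265) and (365,220) are centred over the white tube at (326,320). I'll go down.

Emit:
step_arm:
  steps:
    - {"x": 0,"y": 0,"z": 0.018,"ax": 0,"ay": 0,"az": 0,"claw": 0.056}
    - {"x": 0,"y": 0,"z": 0.018,"ax": 0,"ay": 0,"az": 0,"claw": 0.056}
    - {"x": 0,"y": 0,"z": 0.01,"ax": 0,"ay": 0,"az": 0,"claw": 0.056}
    - {"x": 0,"y": 0,"z": 0,"ax": 0,"ay": 0,"az": 0,"claw": 0.056}

```text
time_s: 12.42
ee_pos: [0.4497, -0.1269, 0.0264]
eef_rot: [-3.141, -0.0, -3.039]
force: [1.0, -0.5, 0.5]
grip_width: 0.056
```

```bash
python3 -c "
from h import *
plan((.449,-.1302,.01),95.7,1,4)"
```

```text
pose [ 0.4497 -0.1269  0.0264] jaw -264.11 dj -0.2 t 12.42 w 0.056 n 1 F [ 1.  -0.5  0.5]
{"x":0.001,"y":-0.0033,"z":0.0164,"ax":-0,"ay":-0,"az":0.2,"claw":CC}
```

Emit:
step_arm:
  steps:
    - {"x": 0.001,"y": -0.003,"z": 0.01,"ax": 0,"ay": 0,"az": 0.2,"claw": 0.056}
    - {"x": 0,"y": 0,"z": 0.006,"ax": 0,"ay": 0,"az": 0,"claw": 0.056}
    - {"x": 0,"y": 0,"z": 0,"ax": 0,"ay": 0,"az": 0,"claw": 0.056}

```text
time_s: 12.67
ee_pos: [0.4497, -0.1297, 0.011]
eef_rot: [-3.141, 0.001, -3.041]
force: [-0.5, -0.6, -0.1]
grip_width: 0.0558
```

Emit:
step_arm:
  steps:
    - {"x": 0,"y": 0,"z": 0,"ax": 0,"ay": 0,"az": 0,"claw": 0.02}
    - {"x": 0,"y": 0,"z": 0,"ax": 0,"ay": 0,"az": 0,"claw": 0.02}
    - {"x": 0,"y": 0,"z": 0,"ax": 0,"ay": 0,"az": 0,"claw": 0.02}
    - {"x": 0,"y": 0,"z": 0,"ax": 0,"ay": 0,"az": 0,"claw": 0.02}
    - {"x": 0,"y": 0,"z": 0,"ax": 0,"ay": 0,"az": 0,"claw": 0.02}
  grip_force: 20

```text
time_s: 13.08
ee_pos: [0.4505, -0.1301, 0.0125]
eef_rot: [-3.14, 0.003, -3.042]
force: [0.2, 0.3, -0.3]
grip_width: 0.0318
```

Emit:
step_arm:
  steps:
    - {"x": 0,"y": 0,"z": -0.02,"ax": 0,"ay": 0,"az": 0,"claw": 0.02}
    - {"x": 0,"y": 0,"z": -0.03,"ax": 0,"ay": 0,"az": 0,"claw": 0.02}
    - {"x": 0,"y": 0,"z": -0.03,"ax": 0,"ay": 0,"az": 0,"claw": 0.02}
    - {"x": 0,"y": 0,"z": -0.03,"ax": 0,"ay": 0,"az": 0,"claw": 0.02}
    - {"x": 0,"y": 0,"z": 0,"ax": 0,"ay": 0,"az": 0,"claw": 0.02}

```text
time_s: 13.5
ee_pos: [0.449, -0.1295, 0.1263]
eef_rot: [3.142, -0.001, -3.042]
force: [0.2, -0.7, -0.1]
grip_width: 0.032
```

```bash
python3 -c "
from h import *
plan((.4446,.2929,.115),95.7)
o=ctrl.get_obs();n='side'
p,d=vision.camera(n); q=proj(n,o['ee_pos'])[0].astype(int);x,y=np.clip(q-[80,60],0,[480,280])
cv2.imwrite('pics/s8.png',cv2.resize(p[y:y+120,x:x+160],None,fx=4,fy=4)[:,:,::-1])"
```

```text
pose [ 0.449  -0.1295  0.1263] jaw -264.29 dj -0.0 t 13.5 w 0.032 n 11 F [ 0.2 -0.7 -0.1]
{"x":-0.003,"y":0.038,"z":0.001,"ax":0,"ay":-0,"az":0,"claw":CC}
{"x":-0.003,"y":0.038,"z":0.001,"ax":0,"ay":-0,"az":0,"claw":CC}
{"x":-0.003,"y":0.038,"z":0.001,"ax":0,"ay":-0,"az":0,"claw":CC}
{"x":-0.003,"y":0.038,"z":0.001,"ax":0,"ay":-0,"az":0,"claw":CC}
{"x":-0.003,"y":0.038,"z":0.001,"ax":0,"ay":-0,"az":0,"claw":CC}
{"x":-0.003,"y":0.038,"z":0.001,"ax":0,"ay":-0,"az":0,"claw":CC}
{"x":-0.003,"y":0.038,"z":0.001,"ax":0,"ay":-0,"az":0,"claw":CC}
{"x":-0.003,"y":0.038,"z":0.001,"ax":0,"ay":-0,"az":0,"claw":CC}
{"x":-0.003,"y":0.038,"z":0.001,"ax":0,"ay":-0,"az":0,"claw":CC}
{"x":-0.003,"y":0.038,"z":0.001,"ax":0,"ay":-0,"az":0,"claw":CC}
{"x":-0.003,"y":0.038,"z":0.001,"ax":0,"ay":-0,"az":0,"claw":CC}
```

View pics/s8.png

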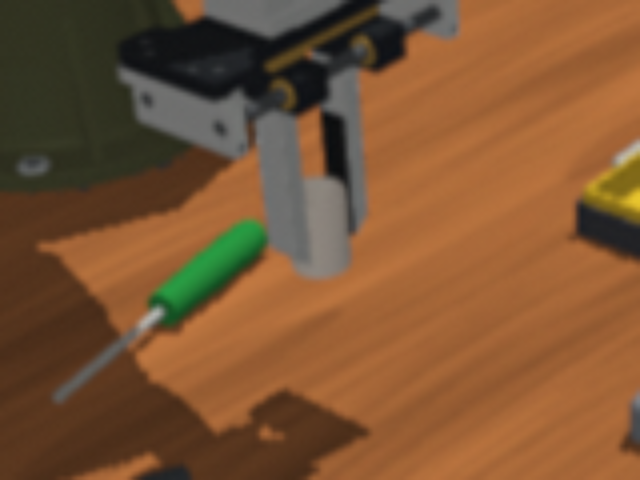

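The coupling is held upright (crop 325,225). Next stop is the red bin.

Emit:
step_arm:
  steps:
    - {"x": -0.003,"y": 0.02,"z": 0,"ax": 0,"ay": 0,"az": 0,"claw": 0.02}
    - {"x": -0.003,"y": 0.038,"z": 0,"ax": 0,"ay": 0,"az": 0,"claw": 0.02}
    - {"x": -0.003,"y": 0.038,"z": 0,"ax": 0,"ay": 0,"az": 0,"claw": 0.02}
    - {"x": -0.003,"y": 0.038,"z": 0,"ax": 0,"ay": 0,"az": 0,"claw": 0.02}
    - {"x": -0.003,"y": 0.038,"z": 0,"ax": 0,"ay": 0,"az": 0,"claw": 0.02}

```text
time_s: 13.97
ee_pos: [0.4446, 0.0442, 0.1201]
eef_rot: [3.141, -0.005, -3.052]
force: [1.0, -0.1, -0.5]
grip_width: 0.0318
```

Emit:
step_arm:
  steps:
    - {"x": -0.003,"y": 0.038,"z": 0,"ax": 0,"ay": 0,"az": 0,"claw": 0.02}
    - {"x": -0.003,"y": 0.038,"z": 0,"ax": 0,"ay": 0,"az": 0,"claw": 0.02}
    - {"x": -0.003,"y": 0.038,"z": 0,"ax": 0,"ay": 0,"az": 0,"claw": 0.02}
    - {"x": -0.003,"y": 0.036,"z": 0,"ax": 0,"ay": 0,"az": 0,"claw": 0.02}
    - {"x": -0.003,"y": 0.03,"z": 0,"ax": 0,"ay": 0,"az": 0,"claw": 0.02}

```text
time_s: 14.38
ee_pos: [0.4387, 0.2343, 0.1143]
eef_rot: [-3.141, -0.012, -3.052]
force: [0.7, -0.6, -0.6]
grip_width: 0.0317
```

Emit:
step_arm:
  steps:
    - {"x": -0.001,"y": 0.012,"z": 0,"ax": 0,"ay": 0,"az": 0,"claw": 0.02}
    - {"x": 0,"y": 0,"z": 0,"ax": 0,"ay": 0,"az": 0,"claw": 0.02}

```text
time_s: 14.55
ee_pos: [0.4367, 0.2514, 0.1115]
eef_rot: [-3.14, -0.015, -3.047]
force: [0.8, -0.1, -1.0]
grip_width: 0.032
```

```bash
python3 -c "
from h import *
plan((.4446,.2929,.07),95.7)"
```

```text
pose [0.4367 0.2514 0.1115] jaw -264.56 dj 0.3 t 14.55 w 0.032 n 2 F [ 0.8 -0.1 -1. ]
{"x":-0.006,"y":0.02,"z":0.021,"ax":-0,"ay":-0.4,"az":-0.1,"claw":CC}
{"x":-0.006,"y":0.02,"z":0.021,"ax":-0,"ay":-0.4,"az":-0.1,"claw":CC}
```

Emit:
step_arm:
  steps:
    - {"x": -0.006,"y": 0.02,"z": 0,"ax": 0,"ay": -0.4,"az": -0.1,"claw": 0.02}
    - {"x": -0.006,"y": 0.02,"z": 0.012,"ax": 0,"ay": -0.4,"az": -0.1,"claw": 0.02}
    - {"x": 0,"y": 0,"z": 0.015,"ax": 0,"ay": 0,"az": 0,"claw": 0.02}
    - {"x": 0,"y": 0,"z": 0,"ax": 0,"ay": 0,"az": 0,"claw": 0.02}

```text
time_s: 14.88
ee_pos: [0.4436, 0.2918, 0.0796]
eef_rot: [-3.138, -0.005, -3.042]
force: [-1.4, 0.2, -0.4]
grip_width: 0.032
```

```bash
python3 -c "
from h import *
plan((.4446,.2929,.04),95.7,2,4)"
```

```text
pose [0.4436 0.2918 0.0796] jaw -264.31 dj 0.0 t 14.88 w 0.032 n 2 F [-1.4  0.2 -0.4]
{"x":-0.0006,"y":0.0006,"z":0.0198,"ax":-0.1,"ay":-0.1,"az":-0,"claw":CC}
{"x":-0.0006,"y":0.0005,"z":0.0198,"ax":-0.1,"ay":-0.1,"az":-0,"claw":CC}
```

Emit:
step_arm:
  steps:
    - {"x": 0,"y": 0.001,"z": 0.02,"ax": -0.1,"ay": -0.1,"az": 0,"claw": 0.02}
    - {"x": 0,"y": 0,"z": 0.018,"ax": 0,"ay": 0,"az": 0,"claw": 0.02}
    - {"x": 0,"y": 0,"z": 0.01,"ax": 0,"ay": 0,"az": 0,"claw": 0.02}
    - {"x": 0,"y": 0,"z": 0,"ax": 0,"ay": 0,"az": 0,"claw": 0.02}

```text
time_s: 15.22
ee_pos: [0.4434, 0.2892, 0.0293]
eef_rot: [-3.139, -0.005, -3.045]
force: [-0.1, 0.2, -0.5]
grip_width: 0.0316
```

```bash
python3 -c "
from h import *
plan((.4446,.2929,.02),95.7,1,4)"
```

```text
pose [0.4434 0.2892 0.0293] jaw -264.45 dj 0.1 t 15.22 w 0.0316 n 1 F [-0.1  0.2 -0.5]
{"x":-0.0016,"y":0.0036,"z":0.0093,"ax":-0.2,"ay":-0.3,"az":-0.1,"claw":CC}
```

Emit:
step_arm:
  steps:
    - {"x": -0.001,"y": 0.003,"z": 0.005,"ax": -0.2,"ay": -0.3,"az": -0.1,"claw": 0.02}
    - {"x": 0,"y": 0,"z": 0.004,"ax": 0,"ay": 0,"az": 0,"claw": 0.02}
    - {"x": 0,"y": 0,"z": 0,"ax": 0,"ay": 0,"az": 0,"claw": 0.02}

```text
time_s: 15.47
ee_pos: [0.445, 0.2915, 0.0211]
eef_rot: [3.14, 0.001, -3.044]
force: [-0.3, -0.2, -0.3]
grip_width: 0.0321
```

Emit:
step_arm:
  steps:
    - {"x": 0,"y": 0,"z": 0.002,"ax": 0,"ay": 0,"az": 0,"claw": 0.02}
    - {"x": 0,"y": 0,"z": 0,"ax": 0,"ay": 0,"az": 0,"claw": 0.02}

```text
time_s: 15.63
ee_pos: [0.4455, 0.2917, 0.0199]
eef_rot: [3.14, 0.003, -3.044]
force: [-0.5, 0.5, 0.1]
grip_width: 0.0323
```

Emit:
step_arm:
  steps:
    - {"x": 0,"y": 0,"z": 0.0012,"ax": 0,"ay": 0,"az": 0,"claw": 0.02}
    - {"x": 0,"y": 0,"z": 0,"ax": 0,"ay": 0,"az": 0,"claw": 0.044}
    - {"x": 0,"y": 0,"z": 0,"ax": 0,"ay": 0,"az": 0,"claw": 0.044}
    - {"x": 0,"y": 0,"z": 0,"ax": 0,"ay": 0,"az": 0,"claw": 0.044}

```text
time_s: 15.97
ee_pos: [0.4461, 0.292, 0.0198]
eef_rot: [3.139, 0.005, -3.044]
force: [-0.2, 1.1, -0.3]
grip_width: 0.0437
```

Emit:
step_arm:
  steps:
    - {"x": 0,"y": 0,"z": -0.015,"ax": 0,"ay": 0,"az": 0,"claw": 0.044}
    - {"x": 0,"y": 0,"z": -0.025,"ax": 0,"ay": 0,"az": 0,"claw": 0.044}
    - {"x": 0,"y": 0,"z": -0.035,"ax": 0,"ay": 0,"az": 0,"claw": 0.044}
    - {"x": 0,"y": 0,"z": -0.03,"ax": 0,"ay": 0,"az": 0,"claw": 0.056}
    - {"x": 0,"y": 0,"z": 0,"ax": 0,"ay": 0,"az": 0,"claw": 0.056}

```text
time_s: 16.38
ee_pos: [0.4446, 0.2912, 0.1279]
eef_rot: [3.141, 0.001, -3.044]
force: [0.3, 0.1, 0.2]
grip_width: 0.0536
```

```bash
python3 -c "
from h import *
p,d=vision.camera('side'); cv2.imwrite('pics/s9.png',cv2.resize(p[110:230,310:470],None,fx=4,fy=4)[:,:,::-1])
plan((.438,-.3727,.125),92)"
```

```text
pose [0.4439 0.2908 0.1255] jaw -264.4 dj -3.6 t 16.43 w 0.0554 n 18 F [ 0.  -0.1 -0.2]
{"x":0.004,"y":-0.037,"z":0,"ax":0,"ay":-0,"az":0.2,"claw":CC}
{"x":0.004,"y":-0.037,"z":0,"ax":0,"ay":-0,"az":0.2,"claw":CC}
{"x":0.004,"y":-0.037,"z":0,"ax":0,"ay":-0,"az":0.2,"claw":CC}
{"x":0.004,"y":-0.037,"z":0,"ax":0,"ay":-0,"az":0.2,"claw":CC}
{"x":0.003,"y":-0.037,"z":0,"ax":0,"ay":-0,"az":0.2,"claw":CC}
{"x":0.003,"y":-0.037,"z":0,"ax":0,"ay":-0,"az":0.2,"claw":CC}
{"x":0.003,"y":-0.037,"z":0,"ax":0,"ay":-0,"az":0.2,"claw":CC}
{"x":0.003,"y":-0.037,"z":0,"ax":0,"ay":-0,"az":0.2,"claw":CC}
{"x":0.003,"y":-0.037,"z":0,"ax":0,"ay":-0,"az":0.2,"claw":CC}
{"x":0.003,"y":-0.037,"z":0,"ax":0,"ay":-0,"az":0.2,"claw":CC}
{"x":0.003,"y":-0.037,"z":0,"ax":0,"ay":-0,"az":0.2,"claw":CC}
{"x":0.003,"y":-0.037,"z":0,"ax":0,"ay":-0,"az":0.2,"claw":CC}
{"x":0.002,"y":-0.037,"z":0,"ax":0,"ay":-0,"az":0.2,"claw":CC}
{"x":0.002,"y":-0.037,"z":0,"ax":0,"ay":-0,"az":0.2,"claw":CC}
{"x":0.002,"y":-0.037,"z":0,"ax":0,"ay":-0,"az":0.2,"claw":CC}
{"x":0.002,"y":-0.037,"z":0,"ax":0,"ay":-0,"az":0.2,"claw":CC}
{"x":0.002,"y":-0.037,"z":0,"ax":0,"ay":-0,"az":0.2,"claw":CC}
{"x":0.002,"y":-0.037,"z":0,"ax":0,"ay":-0,"az":0.2,"claw":CC}
```

View pics/s9.png

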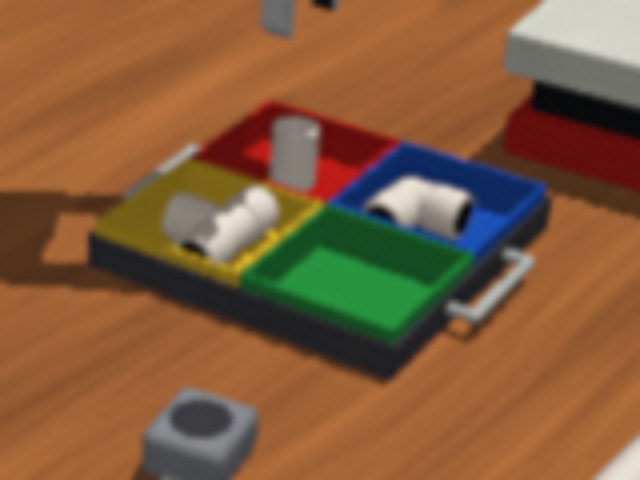

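The coupling stands upright in the red bin (crop 295,150). Last is the end cap.

Emit:
step_arm:
  steps:
    - {"x": 0.004,"y": -0.02,"z": 0,"ax": 0,"ay": 0,"az": 0.2,"claw": 0.056}
    - {"x": 0.004,"y": -0.037,"z": 0,"ax": 0,"ay": 0,"az": 0.2,"claw": 0.056}
    - {"x": 0.004,"y": -0.037,"z": 0,"ax": 0,"ay": 0,"az": 0.2,"claw": 0.056}
    - {"x": 0.004,"y": -0.037,"z": 0,"ax": 0,"ay": 0,"az": 0.2,"claw": 0.056}
    - {"x": 0.003,"y": -0.037,"z": 0,"ax": 0,"ay": 0,"az": 0.2,"claw": 0.056}

```text
time_s: 16.85
ee_pos: [0.4376, 0.1208, 0.1209]
eef_rot: [3.141, -0.005, -3.053]
force: [0.7, -0.4, -0.4]
grip_width: 0.0563
```

Emit:
step_arm:
  steps:
    - {"x": 0.003,"y": -0.037,"z": 0,"ax": 0,"ay": 0,"az": 0.2,"claw": 0.056}
    - {"x": 0.003,"y": -0.037,"z": 0,"ax": 0,"ay": 0,"az": 0.2,"claw": 0.056}
    - {"x": 0.003,"y": -0.037,"z": 0,"ax": 0,"ay": 0,"az": 0.2,"claw": 0.056}
    - {"x": 0.003,"y": -0.037,"z": 0,"ax": 0,"ay": 0,"az": 0.2,"claw": 0.056}
    - {"x": 0.003,"y": -0.037,"z": 0,"ax": 0,"ay": 0,"az": 0.2,"claw": 0.056}

```text
time_s: 17.27
ee_pos: [0.4332, -0.0731, 0.1157]
eef_rot: [3.14, -0.011, -3.07]
force: [1.2, -0.0, -0.3]
grip_width: 0.056
```

```bash
python3 -c "
from h import *
plan((.438,-.3727,.115),92)"
```

```text
pose [ 0.4332 -0.0731  0.1157] jaw -265.89 dj -2.1 t 17.27 w 0.056 n 8 F [ 1.2 -0.  -0.3]
{"x":0.002,"y":-0.037,"z":0,"ax":0,"ay":-0.1,"az":0.3,"claw":CC}
{"x":0.002,"y":-0.037,"z":0,"ax":0,"ay":-0.1,"az":0.3,"claw":CC}
{"x":0.002,"y":-0.037,"z":0,"ax":0,"ay":-0.1,"az":0.3,"claw":CC}
{"x":0.002,"y":-0.037,"z":0,"ax":0,"ay":-0.1,"az":0.3,"claw":CC}
{"x":0.001,"y":-0.037,"z":0,"ax":0,"ay":-0.1,"az":0.3,"claw":CC}
{"x":0.001,"y":-0.037,"z":0,"ax":0,"ay":-0.1,"az":0.3,"claw":CC}
{"x":0.001,"y":-0.037,"z":0,"ax":0,"ay":-0.1,"az":0.3,"claw":CC}
{"x":0.001,"y":-0.037,"z":0,"ax":0,"ay":-0.1,"az":0.3,"claw":CC}
```

Emit:
step_arm:
  steps:
    - {"x": 0.001,"y": -0.037,"z": -0.001,"ax": 0,"ay": -0.1,"az": 0.3,"claw": 0.056}
    - {"x": 0.001,"y": -0.037,"z": -0.001,"ax": 0,"ay": -0.1,"az": 0.3,"claw": 0.056}
    - {"x": 0.001,"y": -0.037,"z": -0.001,"ax": 0,"ay": -0.1,"az": 0.3,"claw": 0.056}
    - {"x": 0.001,"y": -0.037,"z": -0.001,"ax": 0,"ay": -0.1,"az": 0.3,"claw": 0.056}
    - {"x": 0.001,"y": -0.037,"z": -0.001,"ax": 0,"ay": -0.1,"az": 0.3,"claw": 0.056}

```text
time_s: 17.68
ee_pos: [0.435, -0.2668, 0.1148]
eef_rot: [3.137, -0.008, -3.098]
force: [0.5, 0.1, -0.4]
grip_width: 0.0562
```

Emit:
step_arm:
  steps:
    - {"x": 0.001,"y": -0.034,"z": -0.001,"ax": 0,"ay": -0.1,"az": 0.3,"claw": 0.056}
    - {"x": 0,"y": -0.025,"z": 0,"ax": 0,"ay": 0,"az": 0,"claw": 0.056}
    - {"x": 0,"y": -0.008,"z": 0,"ax": 0,"ay": 0,"az": 0,"claw": 0.056}
    - {"x": 0,"y": 0,"z": 0,"ax": 0,"ay": 0,"az": 0,"claw": 0.056}

```text
time_s: 18.02
ee_pos: [0.4334, -0.3421, 0.1099]
eef_rot: [3.133, -0.01, -3.11]
force: [-0.9, 0.2, -0.9]
grip_width: 0.0561
```

```bash
python3 -c "
from h import *
plan((.438,-.3727,.08),92)"
```

```text
pose [ 0.4334 -0.3421  0.1099] jaw -268.19 dj 0.2 t 18.02 w 0.0561 n 2 F [-0.9  0.2 -0.9]
{"x":-0.002,"y":-0.016,"z":0.015,"ax":0.2,"ay":-0.3,"az":-0.1,"claw":CC}
{"x":-0.002,"y":-0.015,"z":0.015,"ax":0.2,"ay":-0.3,"az":-0.1,"claw":CC}
```

Emit:
step_arm:
  steps:
    - {"x": -0.002,"y": -0.016,"z": 0.012,"ax": 0.2,"ay": -0.3,"az": -0.1,"claw": 0.056}
    - {"x": -0.002,"y": -0.014,"z": 0.015,"ax": 0.2,"ay": -0.3,"az": -0.1,"claw": 0.056}
    - {"x": 0,"y": 0,"z": 0,"ax": 0,"ay": 0,"az": 0,"claw": 0.056}

```text
time_s: 18.27
ee_pos: [0.4382, -0.3692, 0.0799]
eef_rot: [3.138, -0.001, -3.105]
force: [-0.4, 0.4, -1.4]
grip_width: 0.056
```

```bash
python3 -c "
from h import *
plan((.438,-.3727,.04),92,2,4)
o=ctrl.get_obs();n='side'
p,d=vision.camera(n); q=proj(n,o['ee_pos'])[0].astype(int);x,y=np.clip(q-[80,60],0,[480,280])
cv2.imwrite('pics/s10.png',cv2.resize(p[y:y+120,x:x+160],None,fx=4,fy=4)[:,:,::-1])"
```

```text
pose [ 0.4382 -0.3692  0.0799] jaw -267.91 dj -0.1 t 18.27 w 0.056 n 2 F [-0.4  0.4 -1.4]
{"x":0.0002,"y":-0.0018,"z":0.0199,"ax":0.1,"ay":-0,"az":0,"claw":CC}
{"x":0.0002,"y":-0.0018,"z":0.0199,"ax":0.1,"ay":-0,"az":0,"claw":CC}
```

View pics/s10.png

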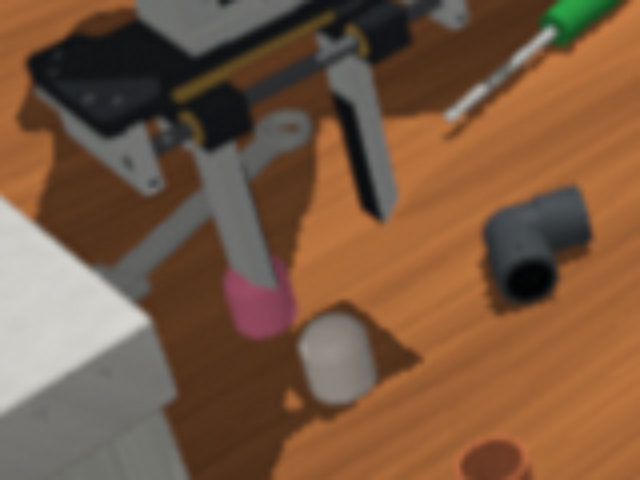

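The fingers at crop (262,285) and (385,215) lie over the white cap at (338,358) in line of sight, and the pink cap is further back at (262,300). I'll go down in stages and check sideways.

Emit:
step_arm:
  steps:
    - {"x": 0,"y": -0.004,"z": 0.018,"ax": 0.1,"ay": 0,"az": 0,"claw": 0.056}
    - {"x": 0,"y": 0,"z": 0.01,"ax": 0.1,"ay": 0,"az": 0,"claw": 0.056}
    - {"x": 0,"y": 0,"z": 0,"ax": 0,"ay": 0,"az": 0,"claw": 0.056}

```text
time_s: 18.57
ee_pos: [0.4396, -0.3685, 0.0538]
eef_rot: [-3.141, -0.001, -3.102]
force: [-0.7, 0.7, -0.5]
grip_width: 0.0561
```

```bash
python3 -c "
from h import *
plan((.438,-.3727,.007),92,2,4)
o=ctrl.get_obs();n='side'
p,d=vision.camera(n); q=proj(n,o['ee_pos'])[0].astype(int);x,y=np.clip(q-[80,60],0,[480,280])
print((proj(n,[(.438,-.3727,.038),(.438,-.3727,.0)])-[x,y])*4)
cv2.imwrite('pics/s11.png',cv2.resize(p[y:y+120,x:x+160],None,fx=4,fy=4)[:,:,::-1])"
```

```text
pose [ 0.4396 -0.3685  0.0538] jaw -267.75 dj -0.2 t 18.57 w 0.0561 n 2 F [-0.7  0.7 -0.5]
{"x":0.0009,"y":-0.002,"z":0.0234,"ax":-0,"ay":-0,"az":0.1,"claw":CC}
{"x":0.0009,"y":-0.002,"z":0.0234,"ax":-0,"ay":-0,"az":0.1,"claw":CC}
[[319.41610053 267.87465933]
 [335.28828548 324.93786026]]
```

View pics/s11.png

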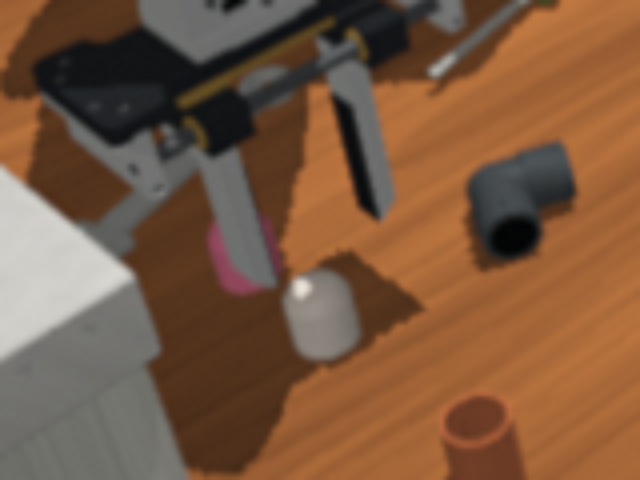

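```bash
python3 -c "
from h import *
a=np.load('side0.npz');p,d=a['p'],a['d']
for nm,b,z in (('cap',(160,260,190,295),.038),('coup',(258,202,285,236),.044)):
    uv,P=cloud('side',d); k=(uv[:,0]>b[0])&(uv[:,0]<b[2])&(uv[:,1]>b[1])&(uv[:,1]<b[3])&(P[:,2]>.012)
    X=P[k]; print(nm,k.sum(),X.min(0),X.max(0)); pt=uv[k]; print(pt.min(0),pt.max(0))
    k2=k&(P[:,2]<.03)
    X=P[k2][:,:2]; s=np.linalg.lstsq(np.c_[2*X,np.ones(len(X))],(X**2).sum(1),rcond=None)[0]; print('circle',s[:2],np.sqrt(s[2]+s[:2]@s[:2]))
    C={'cap':(.438,-.3727),'coup':(.4498,-.1304)}[nm]
    t=np.linspace(0,6.28,40); zt={'cap':.027,'coup':.044}[nm]
    Q=np.r_[np.c_[C[0]+.016*np.cos(t),C[1]+.016*np.sin(t),0*t],np.c_[C[0]+.016*np.cos(t),C[1]+.016*np.sin(t),0*t+zt]]
    q=proj('side',Q);print('pred bbox',q.min(0),q.max(0))
"
```

```text
cap 256 [ 0.38197566 -0.39568327  0.01226282] [ 0.4572504  -0.36611874  0.03959923]
[161 261] [182 284]
circle [ 0.4212096  -0.37293457] 0.033238159292213666
pred bbox [166.57390971 264.52237975] [186.07690704 286.0972914 ]
coup 256 [ 0.43293451 -0.15063734  0.01210423] [ 0.46727903 -0.11993514  0.04444945]
[264 208] [278 227]
circle [ 0.45062705 -0.13479257] 0.0148316177551842
pred bbox [264.34127635 206.12949758] [280.26209224 230.55506683]
```

```bash
python3 -c "
from h import *
for n,b in (('side',(155,255,200,300)),('top',(430,215,475,255))):
    a=np.load(n+'0.npz');p,d=a['p'],a['d']
    h=cv2.cvtColor(p,cv2.COLOR_RGB2HSV); m=((h[:,:,1]<90)&(h[:,:,2]>80)); 
    mm=np.zeros_like(m); mm[b[1]:b[3],b[0]:b[2]]=m[b[1]:b[3],b[0]:b[2]]
    k,l,st,ce=cv2.connectedComponentsWithStats(mm.astype(np.uint8)); i=1+st[1:,4].argmax(); print(n,st[i],ce[i])
    uv,P=cloud(n,d); X=P[(l[uv[:,1],uv[:,0]]==i)&(P[:,2]>.008)]; print(len(X),np.percentile(X,[3,97],axis=0),X.mean(0))
    C=(.438,-.3727); t=np.linspace(0,6.28,40)
    Q=np.concatenate([np.c_[C[0]+r*np.cos(t),C[1]+r*np.sin(t),0*t+z] for r,z in((.016,0),(.016,.027),(.001,.038),(.011,.034))])
    q=proj(n,Q);print('pred bbox',q.min(0),q.max(0))
"
```

```text
side [165 266  19  23 338] [173.85207101 277.09467456]
273 [[ 0.43357276 -0.39454546  0.00897627]
 [ 0.45617713 -0.36826783  0.03692513]] [ 0.44811198 -0.3828594   0.02569231]
pred bbox [166.57390971 263.61052039] [186.07690704 286.0972914 ]
top [442 230  17  14 196] [450.26020408 236.60714286]
172 [[ 0.42525647 -0.38805039  0.01188803]
 [ 0.45273267 -0.36073344  0.03956557]] [ 0.43889311 -0.37205963  0.03069676]
pred bbox [439.81640001 230.17217654] [456.96905212 244.29163172]
```

```bash
python3 -c "
from h import *
from scipy.optimize import least_squares
t=np.linspace(0,6.28,60)
def bb(n,C):
    Q=np.concatenate([np.c_[C[0]+r*np.cos(t),C[1]+r*np.sin(t),0*t+z] for r,z in((.016,0),(.016,.027),(.001,.038),(.011,.034))]); q=proj(n,Q); return np.r_[q.min(0),q.max(0)]
M={'side':np.array([164.5,265.5,183.5,288.5]),'top':np.array([441.5,229.5,458.5,243.5])}
for s in(['side'],['top'],['side','top']):
    r=least_squares(lambda C:np.concatenate([bb(n,C)-M[n] for n in s]),[.438,-.375],x_scale=.01,diff_step=1e-3); print(s,r.x,r.fun.round(1))
plan((.44,-.3765,.04),92,1,4)
"
```

```text
['side'] [ 0.43977451 -0.37908443] [-0.3  0.2  0.3 -0.2]
['top'] [ 0.43973539 -0.37653314] [-0.1 -0.1  0.1  0.1]
['side', 'top'] [ 0.4395696  -0.37804479] [ 0.1 -0.1  0.7 -0.5  0.5  0.   0.7  0.1]
pose [ 0.4398 -0.3687  0.0546] jaw -267.74 dj -0.3 t 18.62 w 0.0563 n 1 F [ 0.5 -0.3  0.4]
{"x":0.0001,"y":-0.0078,"z":0.0146,"ax":-0,"ay":-0,"az":0.3,"claw":CC}
```

The bounding boxes in both views agree on (0.4397, −0.378). My first fix was 5 mm off in y because the cap's height was not allowed for, so I correct before going down.

Emit:
step_arm:
  steps:
    - {"x": 0,"y": -0.009,"z": 0,"ax": 0,"ay": 0,"az": 0.2,"claw": 0.056}
    - {"x": 0,"y": 0,"z": 0.012,"ax": 0,"ay": 0,"az": 0,"claw": 0.056}
    - {"x": 0,"y": 0,"z": 0,"ax": 0,"ay": 0,"az": 0,"claw": 0.056}

```text
time_s: 18.87
ee_pos: [0.4414, -0.3776, 0.0444]
eef_rot: [-3.139, 0.002, -3.104]
force: [-0.5, 0.8, -0.2]
grip_width: 0.0558
```

```bash
python3 -c "
from h import *
plan((.4397,-.378,.006),92,2,4)"
```

```text
pose [ 0.4414 -0.3776  0.0444] jaw -267.87 dj -0.1 t 18.87 w 0.0558 n 2 F [-0.5  0.8 -0.2]
{"x":0.0009,"y":-0.0001,"z":0.0192,"ax":-0.1,"ay":0.1,"az":0.1,"claw":CC}
{"x":0.0008,"y":-0.0001,"z":0.0192,"ax":-0.1,"ay":0.1,"az":0.1,"claw":CC}
```

Emit:
step_arm:
  steps:
    - {"x": 0.001,"y": -0.001,"z": 0.015,"ax": -0.1,"ay": 0.1,"az": 0,"claw": 0.056}
    - {"x": 0,"y": 0,"z": 0.012,"ax": 0,"ay": 0,"az": 0,"claw": 0.056}
    - {"x": 0,"y": 0,"z": 0,"ax": 0,"ay": 0,"az": 0,"claw": 0.056}

```text
time_s: 19.12
ee_pos: [0.441, -0.3793, 0.0172]
eef_rot: [-3.139, 0.002, -3.105]
force: [-0.0, 0.0, -0.9]
grip_width: 0.0562
```

```bash
python3 -c "
from h import *
plan((.4397,-.378,.006),92,1,4)"
```

```text
pose [ 0.441  -0.3793  0.0172] jaw -267.9 dj -0.1 t 19.12 w 0.0562 n 1 F [-0.   0.  -0.9]
{"x":0.0012,"y":0.0014,"z":0.0112,"ax":-0.1,"ay":0.1,"az":0.1,"claw":CC}
```

Emit:
step_arm:
  steps:
    - {"x": 0.001,"y": 0.001,"z": 0.011,"ax": -0.1,"ay": 0.1,"az": 0,"claw": 0.056}
    - {"x": 0,"y": 0,"z": 0,"ax": 0,"ay": 0,"az": 0,"claw": 0.056}

```text
time_s: 19.28
ee_pos: [0.4398, -0.3782, 0.0053]
eef_rot: [-3.141, -0.001, -3.105]
force: [0.3, 0.1, 0.6]
grip_width: 0.0557
```

Emit:
step_arm:
  steps:
    - {"x": 0,"y": 0,"z": 0,"ax": 0,"ay": 0,"az": 0,"claw": 0.02}
    - {"x": 0,"y": 0,"z": 0,"ax": 0,"ay": 0,"az": 0,"claw": 0.02}
    - {"x": 0,"y": 0,"z": 0,"ax": 0,"ay": 0,"az": 0,"claw": 0.02}
    - {"x": 0,"y": 0,"z": 0,"ax": 0,"ay": 0,"az": 0,"claw": 0.02}
    - {"x": 0,"y": 0,"z": 0,"ax": 0,"ay": 0,"az": 0,"claw": 0.02}
  grip_force: 20

```text
time_s: 19.7
ee_pos: [0.4403, -0.3785, 0.0064]
eef_rot: [-3.14, 0.0, -3.105]
force: [-1.0, 0.6, -0.8]
grip_width: 0.0313
```

Emit:
step_arm:
  steps:
    - {"x": 0,"y": 0,"z": -0.02,"ax": 0,"ay": 0,"az": 0,"claw": 0.02}
    - {"x": 0,"y": 0,"z": -0.03,"ax": 0,"ay": 0,"az": 0,"claw": 0.02}
    - {"x": 0,"y": 0,"z": -0.03,"ax": 0,"ay": 0,"az": 0,"claw": 0.02}
    - {"x": 0,"y": 0,"z": -0.03,"ax": 0,"ay": 0,"az": 0,"claw": 0.02}
    - {"x": 0,"y": 0,"z": 0,"ax": 0,"ay": 0,"az": 0,"claw": 0.02}

```text
time_s: 20.12
ee_pos: [0.4396, -0.3777, 0.1202]
eef_rot: [3.141, -0.002, -3.105]
force: [0.4, -0.6, -0.0]
grip_width: 0.031
```

```bash
python3 -c "
from h import *
plan((.565,.1945,.12),95.7)
o=ctrl.get_obs();n='side'
p,d=vision.camera(n); q=proj(n,o['ee_pos'])[0].astype(int);x,y=np.clip(q-[80,60],0,[480,280])
cv2.imwrite('pics/s12.png',cv2.resize(p[y:y+120,x:x+160],None,fx=4,fy=4)[:,:,::-1])"
```

```text
pose [ 0.4396 -0.3777  0.1202] jaw -267.9 dj 3.6 t 20.12 w 0.031 n 16 F [ 0.4 -0.6 -0. ]
{"x":-0.009,"y":0.035,"z":0,"ax":0,"ay":-0,"az":-0.2,"claw":CC}
{"x":-0.009,"y":0.035,"z":0,"ax":0,"ay":-0,"az":-0.2,"claw":CC}
{"x":-0.009,"y":0.035,"z":0,"ax":0,"ay":-0,"az":-0.2,"claw":CC}
{"x":-0.01,"y":0.035,"z":0,"ax":0,"ay":-0,"az":-0.2,"claw":CC}
{"x":-0.01,"y":0.035,"z":0,"ax":0,"ay":-0,"az":-0.2,"claw":CC}
{"x":-0.01,"y":0.035,"z":0,"ax":0,"ay":-0,"az":-0.2,"claw":CC}
{"x":-0.01,"y":0.035,"z":0,"ax":0,"ay":-0,"az":-0.2,"claw":CC}
{"x":-0.01,"y":0.035,"z":0,"ax":0,"ay":-0,"az":-0.2,"claw":CC}
{"x":-0.01,"y":0.035,"z":0,"ax":0,"ay":-0,"az":-0.2,"claw":CC}
{"x":-0.01,"y":0.035,"z":0,"ax":0,"ay":-0,"az":-0.2,"claw":CC}
{"x":-0.011,"y":0.035,"z":0,"ax":0,"ay":-0,"az":-0.2,"claw":CC}
{"x":-0.011,"y":0.035,"z":0,"ax":0,"ay":-0,"az":-0.2,"claw":CC}
{"x":-0.011,"y":0.035,"z":0,"ax":0,"ay":-0,"az":-0.2,"claw":CC}
{"x":-0.011,"y":0.035,"z":0,"ax":0,"ay":-0,"az":-0.2,"claw":CC}
{"x":-0.011,"y":0.035,"z":0,"ax":0,"ay":-0,"az":-0.2,"claw":CC}
{"x":-0.011,"y":0.035,"z":0,"ax":0,"ay":-0,"az":-0.2,"claw":CC}
```

View pics/s12.png

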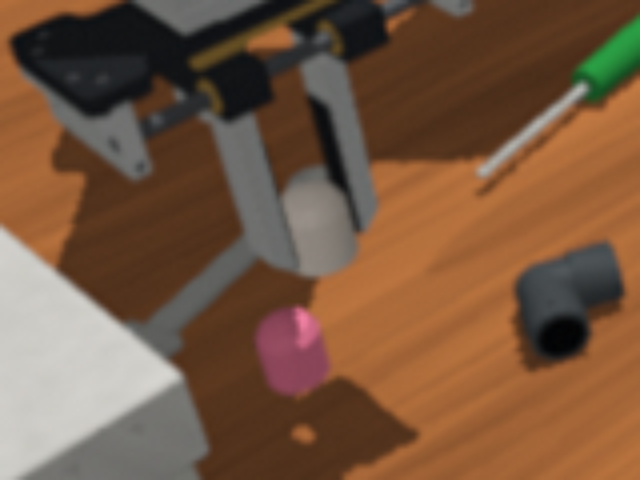

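The white cap is held upright (crop 320,225) and the pink one is untouched at (292,350). Next stop is the green bin.

Emit:
step_arm:
  steps:
    - {"x": -0.006,"y": 0.02,"z": -0.001,"ax": 0,"ay": 0,"az": -0.2,"claw": 0.02}
    - {"x": -0.009,"y": 0.036,"z": -0.001,"ax": 0,"ay": 0,"az": -0.2,"claw": 0.02}
    - {"x": -0.009,"y": 0.036,"z": -0.001,"ax": 0,"ay": 0,"az": -0.2,"claw": 0.02}
    - {"x": -0.01,"y": 0.036,"z": -0.001,"ax": 0,"ay": 0,"az": -0.2,"claw": 0.02}
    - {"x": -0.01,"y": 0.036,"z": -0.001,"ax": 0,"ay": 0,"az": -0.2,"claw": 0.02}

```text
time_s: 20.58
ee_pos: [0.4737, -0.2105, 0.1191]
eef_rot: [3.138, -0.006, -3.096]
force: [1.5, 0.2, -0.7]
grip_width: 0.0313
```

Emit:
step_arm:
  steps:
    - {"x": -0.01,"y": 0.036,"z": -0.001,"ax": 0,"ay": 0,"az": -0.2,"claw": 0.02}
    - {"x": -0.01,"y": 0.036,"z": -0.001,"ax": 0,"ay": 0,"az": -0.2,"claw": 0.02}
    - {"x": -0.01,"y": 0.036,"z": -0.001,"ax": 0,"ay": 0,"az": -0.2,"claw": 0.02}
    - {"x": -0.01,"y": 0.036,"z": -0.001,"ax": 0,"ay": 0,"az": -0.2,"claw": 0.02}
    - {"x": -0.01,"y": 0.036,"z": -0.001,"ax": 0,"ay": 0,"az": -0.2,"claw": 0.02}

```text
time_s: 21.0
ee_pos: [0.5124, -0.0186, 0.1203]
eef_rot: [3.136, -0.011, -3.079]
force: [0.6, 0.2, -0.9]
grip_width: 0.0311
```

```bash
python3 -c "
from h import *
plan((.565,.1945,.115),95.7)"
```

```text
pose [ 0.5124 -0.0186  0.1203] jaw -266.42 dj 2.1 t 21.0 w 0.0311 n 6 F [ 0.6  0.2 -0.9]
{"x":-0.011,"y":0.035,"z":0.001,"ax":0.1,"ay":-0.1,"az":-0.4,"claw":CC}
{"x":-0.011,"y":0.035,"z":0.001,"ax":0.1,"ay":-0.1,"az":-0.4,"claw":CC}
{"x":-0.011,"y":0.035,"z":0.001,"ax":0.1,"ay":-0.1,"az":-0.4,"claw":CC}
{"x":-0.012,"y":0.035,"z":0.001,"ax":0.1,"ay":-0.1,"az":-0.4,"claw":CC}
{"x":-0.012,"y":0.035,"z":0.001,"ax":0.1,"ay":-0.1,"az":-0.4,"claw":CC}
{"x":-0.012,"y":0.035,"z":0.001,"ax":0.1,"ay":-0.1,"az":-0.4,"claw":CC}
```

Emit:
step_arm:
  steps:
    - {"x": -0.011,"y": 0.035,"z": 0,"ax": 0.1,"ay": -0.1,"az": -0.4,"claw": 0.02}
    - {"x": -0.011,"y": 0.035,"z": 0,"ax": 0.1,"ay": -0.1,"az": -0.4,"claw": 0.02}
    - {"x": -0.011,"y": 0.035,"z": 0,"ax": 0.1,"ay": -0.1,"az": -0.4,"claw": 0.02}
    - {"x": -0.012,"y": 0.035,"z": 0,"ax": 0.1,"ay": -0.1,"az": -0.4,"claw": 0.02}
    - {"x": -0.012,"y": 0.032,"z": 0,"ax": 0.1,"ay": -0.1,"az": -0.4,"claw": 0.02}

```text
time_s: 21.42
ee_pos: [0.5543, 0.1673, 0.1156]
eef_rot: [-3.138, -0.007, -3.042]
force: [0.8, -0.2, -0.5]
grip_width: 0.0313
```

Emit:
step_arm:
  steps:
    - {"x": -0.006,"y": 0.014,"z": 0,"ax": 0,"ay": 0,"az": 0,"claw": 0.02}
    - {"x": 0,"y": 0,"z": 0,"ax": 0,"ay": 0,"az": 0,"claw": 0.02}

```text
time_s: 21.58
ee_pos: [0.5583, 0.1883, 0.1129]
eef_rot: [-3.139, -0.01, -3.036]
force: [0.1, -1.1, -0.4]
grip_width: 0.0312
```

```bash
python3 -c "
from h import *
plan((.565,.1945,.07),95.7)"
```

```text
pose [0.5583 0.1883 0.1129] jaw -263.97 dj -0.3 t 21.58 w 0.0312 n 2 F [ 0.1 -1.1 -0.4]
{"x":-0.004,"y":0.003,"z":0.021,"ax":-0.1,"ay":-0.3,"az":0.2,"claw":CC}
{"x":-0.004,"y":0.003,"z":0.021,"ax":-0.1,"ay":-0.3,"az":0.2,"claw":CC}
```

Emit:
step_arm:
  steps:
    - {"x": -0.004,"y": 0.003,"z": 0.02,"ax": -0.1,"ay": -0.3,"az": 0.2,"claw": 0.02}
    - {"x": -0.004,"y": 0.003,"z": 0.02,"ax": -0.1,"ay": -0.3,"az": 0.2,"claw": 0.02}
    - {"x": 0,"y": 0,"z": 0,"ax": 0,"ay": 0,"az": 0,"claw": 0.02}

```text
time_s: 21.83
ee_pos: [0.5645, 0.195, 0.0695]
eef_rot: [3.142, -0.001, -3.041]
force: [-0.2, -0.7, -1.8]
grip_width: 0.0313
```

```bash
python3 -c "
from h import *
plan((.565,.1945,.03),95.7,2,4)"
```

```text
pose [0.5645 0.195  0.0695] jaw -264.26 dj -0.0 t 21.83 w 0.0313 n 2 F [-0.2 -0.7 -1.8]
{"x":-0.0002,"y":-0.0003,"z":0.0198,"ax":0,"ay":-0,"az":0,"claw":CC}
{"x":-0.0002,"y":-0.0003,"z":0.0198,"ax":0,"ay":-0,"az":0,"claw":CC}
```

Emit:
step_arm:
  steps:
    - {"x": 0,"y": 0,"z": 0.018,"ax": 0,"ay": 0,"az": 0,"claw": 0.02}
    - {"x": 0,"y": 0,"z": 0.018,"ax": 0,"ay": 0,"az": 0,"claw": 0.02}
    - {"x": 0,"y": 0,"z": 0.006,"ax": 0,"ay": 0,"az": 0,"claw": 0.02}
    - {"x": 0,"y": 0,"z": 0,"ax": 0,"ay": 0,"az": 0,"claw": 0.02}

```text
time_s: 22.17
ee_pos: [0.5636, 0.1916, 0.0265]
eef_rot: [-3.141, -0.003, -3.043]
force: [0.1, -0.3, 0.0]
grip_width: 0.031
```

```bash
python3 -c "
from h import *
plan((.565,.1945,.014),95.7,1,4)"
```

```text
pose [0.5636 0.1916 0.0265] jaw -264.37 dj 0.1 t 22.17 w 0.031 n 1 F [ 0.1 -0.3  0. ]
{"x":-0.0017,"y":0.0028,"z":0.0125,"ax":-0,"ay":-0.2,"az":-0.1,"claw":CC}
```

Emit:
step_arm:
  steps:
    - {"x": -0.001,"y": 0.003,"z": 0.007,"ax": 0,"ay": -0.2,"az": 0,"claw": 0.02}
    - {"x": 0,"y": 0,"z": 0.005,"ax": 0,"ay": 0,"az": 0,"claw": 0.02}
    - {"x": 0,"y": 0,"z": 0,"ax": 0,"ay": 0,"az": 0,"claw": 0.02}

```text
time_s: 22.42
ee_pos: [0.5652, 0.1939, 0.016]
eef_rot: [-3.141, 0.002, -3.045]
force: [-0.7, 0.3, -0.9]
grip_width: 0.0313
```

Emit:
step_arm:
  steps:
    - {"x": 0,"y": 0,"z": 0.003,"ax": 0,"ay": 0,"az": 0,"claw": 0.02}
    - {"x": 0,"y": 0,"z": 0,"ax": 0,"ay": 0,"az": 0,"claw": 0.02}

```text
time_s: 22.58
ee_pos: [0.5656, 0.194, 0.0137]
eef_rot: [-3.141, 0.004, -3.044]
force: [0.3, 0.7, -0.7]
grip_width: 0.0312
```

Emit:
step_arm:
  steps:
    - {"x": 0,"y": 0,"z": 0.0012,"ax": 0,"ay": 0,"az": 0,"claw": 0.02}
    - {"x": 0,"y": 0,"z": 0,"ax": 0,"ay": 0,"az": 0,"claw": 0.044}
    - {"x": 0,"y": 0,"z": 0,"ax": 0,"ay": 0,"az": 0,"claw": 0.044}
    - {"x": 0,"y": 0,"z": 0,"ax": 0,"ay": 0,"az": 0,"claw": 0.044}

```text
time_s: 22.92
ee_pos: [0.5662, 0.1943, 0.0135]
eef_rot: [-3.141, 0.005, -3.044]
force: [-0.2, -0.6, 0.4]
grip_width: 0.0434
```

Emit:
step_arm:
  steps:
    - {"x": 0,"y": 0,"z": -0.015,"ax": 0,"ay": 0,"az": 0,"claw": 0.044}
    - {"x": 0,"y": 0,"z": -0.025,"ax": 0,"ay": 0,"az": 0,"claw": 0.044}
    - {"x": 0,"y": 0,"z": -0.035,"ax": 0,"ay": 0,"az": 0,"claw": 0.044}
    - {"x": 0,"y": 0,"z": -0.035,"ax": 0,"ay": 0,"az": 0,"claw": 0.056}
    - {"x": 0,"y": 0,"z": -0.03,"ax": 0,"ay": 0,"az": 0,"claw": 0.056}

```text
time_s: 23.33
ee_pos: [0.5622, 0.1933, 0.1518]
eef_rot: [-3.139, -0.007, -3.044]
force: [0.4, -0.5, -0.2]
grip_width: 0.0537
```

Emit:
step_arm:
  steps:
    - {"x": 0,"y": -0.03,"z": 0,"ax": 0,"ay": 0,"az": 0,"claw": 0.056}
    - {"x": 0.02,"y": -0.035,"z": 0,"ax": 0,"ay": 0,"az": 0,"claw": 0.056}
    - {"x": 0.02,"y": -0.035,"z": 0,"ax": 0,"ay": 0,"az": 0,"claw": 0.056}
    - {"x": 0.02,"y": -0.035,"z": 0,"ax": 0,"ay": 0,"az": 0,"claw": 0.056}
    - {"x": 0.01,"y": -0.02,"z": 0,"ax": 0,"ay": 0,"az": 0,"claw": 0.056}

```text
time_s: 23.75
ee_pos: [0.5093, 0.0314, 0.1611]
eef_rot: [-3.141, 0.008, -3.037]
force: [1.0, -0.0, 0.4]
grip_width: 0.0557
```

Emit:
step_arm:
  steps:
    - {"x": 0,"y": -0.02,"z": 0,"ax": 0,"ay": 0,"az": 0,"claw": 0.056}
    - {"x": 0,"y": 0,"z": 0,"ax": 0,"ay": 0,"az": 0,"claw": 0.056}
    - {"x": 0,"y": 0,"z": 0,"ax": 0,"ay": 0,"az": 0,"claw": 0.056}

```text
time_s: 24.0
ee_pos: [0.5098, 0.0067, 0.1625]
eef_rot: [-3.14, 0.01, -3.042]
force: [-0.2, 0.2, -0.3]
grip_width: 0.0558
```

```bash
python3 -c "
from h import *
for n in('side','top'):
    p,d=vision.camera(n); cv2.imwrite(f'pics/{n}_end.png',p[:,:,::-1])
    b=(310,110) if n=='side' else (110,145)
    cv2.imwrite(f'pics/{n}_endc.png',cv2.resize(p[b[1]:b[1]+125,b[0]:b[0]+160],None,fx=4,fy=4)[:,:,::-1])
    if n=='top':
        uv,P=cloud('top',d)
        for nm,c in(('blue',(.5541,.3039)),('yellow',(.4555,.1835)),('red',(.4446,.2929)),('green',(.565,.1945))):
            k=(abs(P[:,0]-c[0])<.042)&(abs(P[:,1]-c[1])<.042); print(nm,'top z above floor',np.percentile(P[k,2],[1,50,99]).round(4))
"
```

```text
blue top z above floor [0.0026 0.0082 0.0401]
yellow top z above floor [0.0022 0.0107 0.0412]
red top z above floor [0.0024 0.0069 0.0517]
green top z above floor [0.002  0.0068 0.0447]
```

View pics/side_end.png

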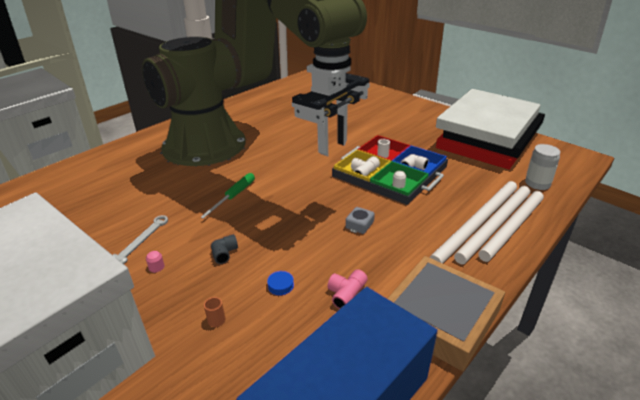

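View pics/side_endc.png

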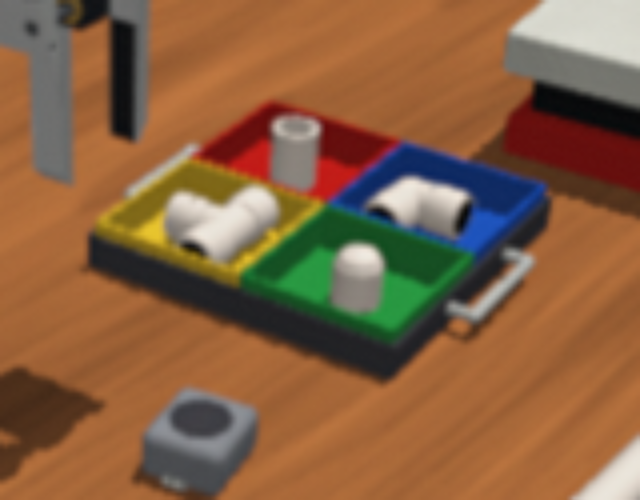

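View pics/top_end.png

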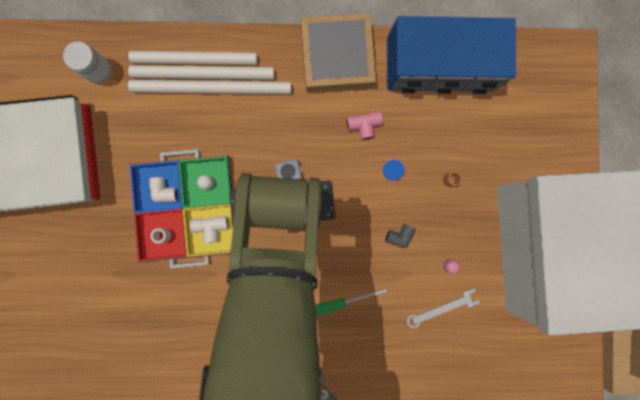

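Both views show all four parts in the right bins and upright or flat as they started: tee (208,228), elbow (160,189), tube (161,236) and cap (205,182) in the top picture. The look-alikes are where they were, and the gripper is clear.

```bash
python3 -c "
from station import ticket; print(ticket.hand_in())"
```

```text
the job is handed in; nothing more can be done
None
```

The four white fittings are in their bins, packed in the order asked: elbow in blue, tee in yellow, coupling in red and end cap in green. I handed the job in at about 24 s on the robot's clock, well inside the 112 s limit.

**Last checks:** the final pictures from both cameras show the elbow and tee lying flat and the coupling and cap upright. The tops are 1–3 mm above where they should be if each part rests on its bin's floor. The other parts sit at the same pixels as at the start, including the grey elbow, the copper coupling and the pink tee and cap. The gripper was clear of everything.

**Disagreements:**
- **End cap position:** my first position for the end cap was about 5 mm off, because I had not allowed for its height. A second look with both cameras showed this, and I corrected it before gripping.
- **Release height:** the coupling and cap were let go about 1 mm above the height I had worked out. I could not feel contact with the bin floor, so they may have dropped about that far.
- **Refused moves:** the first three move calls were refused because each row needs every field. They had no effect on the scene.

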